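Set the marbled fan boards to dry and start the blower

TASK

The freshly marbled fan boards are leaning in the drip stand: stand each one fully home in the drying-rack slot marked with its own colour, and push the blue blower up the little ramp until it stands squarely against the stop between the two yellow marks. Once that is done, plug the black power block fully into the socket of the power box, and last of all press the green start button all the way down. Leave the two paint bottles and the water cup where they are.

Things in the scene. Friction and masses are not known exactly. Their poses are not given: they have to be found in the camera images.
- board_blue: blue speckled fan board, 76 mm wide (its y), 76 high, 8 thick (its x), 60 g, with a wooden grip tab, 30 mm wide, 8 thick, on its top middle, from 76 to 112 mm above the foot. Origin: middle of the foot edge; z runs up to the tab. Starts in the drip stand, tab leaning 0.44 rad (25 deg) to the stand's -x side. 2 to 4 of the four colours are there, the rest absent
- board_orange: orange speckled fan board, 76 mm wide (its y), 76 high, 8 thick (its x), 60 g, with a wooden grip tab, 30 mm wide, 8 thick, on its top middle, from 76 to 112 mm above the foot. Origin: middle of the foot edge; z runs up to the tab. Starts in the drip stand, tab leaning 0.44 rad (25 deg) to the stand's -x side. 2 to 4 of the four colours are there, the rest absent
- board_green: green speckled fan board, 76 mm wide (its y), 76 high, 8 thick (its x), 60 g, with a wooden grip tab, 30 mm wide, 8 thick, on its top middle, from 76 to 112 mm above the foot. Origin: middle of the foot edge; z runs up to the tab. Starts in the drip stand, tab leaning 0.44 rad (25 deg) to the stand's -x side. 2 to 4 of the four colours are there, the rest absent
- board_yellow: yellow speckled fan board, 76 mm wide (its y), 76 high, 8 thick (its x), 60 g, with a wooden grip tab, 30 mm wide, 8 thick, on its top middle, from 76 to 112 mm above the foot. Origin: middle of the foot edge; z runs up to the tab. Starts in the drip stand, tab leaning 0.44 rad (25 deg) to the stand's -x side. 2 to 4 of the four colours are there, the rest absent
- stand: fixed drip stand: grey base 270 x 70 x 8 mm with four steel cradles 60 mm apart along its x; each has a back plate up to 53 mm along the board, on the board's lower (-x) side, and a ledge under its foot, 22 mm above the table. Lift boards out along their own z. Origin: table level, middle. The stand and the rack can change sides
- rack: fixed wooden drying rack block, 260 x 120 x 40 mm, with four slots 60 mm apart along its x (the outer ones 90 mm from its middle), each 12 x 81 mm (x, y) and 28 mm deep, the mouth chamfered by 5 mm at the top; coloured marks at both ends of each slot, 6 mm high. Origin: table level, middle
- slot_blue (a point): middle of the floor of the slot with the blue marks, 12 mm above the table, 28 mm below the rack's top; axes as the rack. A board is home when its foot is on this floor
- slot_orange (a point): middle of the floor of the slot with the orange marks, 12 mm above the table, 28 mm below the rack's top; axes as the rack. A board is home when its foot is on this floor
- slot_green (a point): middle of the floor of the slot with the green marks, 12 mm above the table, 28 mm below the rack's top; axes as the rack. A board is home when its foot is on this floor
- slot_yellow (a point): middle of the floor of the slot with the yellow marks, 12 mm above the table, 28 mm below the rack's top; axes as the rack. A board is home when its foot is on this floor
- deck: fixed grey deck, 190 mm wide (y). Origin: on the table at the middle of the foot of its ramp; the ramp rises 8 mm over 80 mm along +x, then 96 mm of level deck 8 mm high up to a stop fence (30 mm high, 12 mm thick); two yellow lines run along x at y = +-83 mm, for the blower to stand between
- dock (a point): on the deck's surface, where the middle of the blower's underside is when the blower touches the stop midway between the marks (45 mm in front of the stop); axes as the deck
- blower: loose blue blower on a black bumper base; base 90 x 110 x 26 mm (x, y, z), blue body above it 70 x 92 mm, 58 mm high in all, 0.5 kg. Made to be pushed, low down on its bumper, which stands out 9 to 10 mm all round; too wide to grip there. Origin: middle of its underside; +x points about up the ramp
- powerbox: fixed grey power box, 140 x 80 x 36 mm, with a rectangular socket 35 mm to +x of its middle and the start button 40 mm to -x. Origin: table level, middle. Box and power block can change sides
- socket (a point): middle of the socket's mouth on the box's top, 36 mm above the table; the hole is 42 x 32 mm (x, y of the box), 24 mm deep, chamfered by 3 mm
- plug: loose black power block with a red band, standing upright, 40 x 30 x 56 mm (x, y, z), 0.15 kg. Origin: middle of its underside; fits the socket either way round along x, foot first. Fully in, 32 mm stand out
- start (a joint): start button's travel, 0 to 0.006 m as it is pressed down; springs back; fully down takes 5 N
- start_top (a point): middle of the top of the green start button, 28 mm across
- paint_a: loose paint bottle with red cap, 34 mm across, 85 mm high, bystander; origin: middle of its underside
- paint_b: loose paint bottle with green cap, 34 mm across, 85 mm high, bystander; origin: middle of its underside
- water_cup: loose blue water cup, 72 mm across, 80 mm high, bystander; origin: middle of its underside

How it is judged (in metres and radians):
On the way, in this order (a step that is already met when the one before it is completed fails the run):
1. every board that is there stands fully home in the slot of its colour, and the blower stands against the stop between the marks (horizontal distance between board_blue and slot_blue below 0.008 m and z of board_blue in the frame of slot_blue below 0.006 m and angle between each of board_blue, board_orange, board_green, board_yellow's own z axis and vertical below 0.2 rad and angle between the y axis of each of board_blue, board_orange, board_green, board_yellow and the y axis of rack, either way round below 0.15 rad and horizontal distance between board_orange and slot_orange below 0.008 m and z of board_orange in the frame of slot_orange below 0.006 m and horizontal distance between board_green and slot_green below 0.008 m and z of board_green in the frame of slot_green below 0.006 m and horizontal distance between board_yellow and slot_yellow below 0.008 m and z of board_yellow in the frame of slot_yellow below 0.006 m and x of blower in the frame of dock between -0.01 and 0.01 m and y of blower in the frame of dock between -0.027 and 0.027 m and z of blower in the frame of dock below 0.006 m and angle between blower's own z axis and vertical below 0.06 rad and angle between the x axis of blower and the x axis of deck, either way round below 0.14 rad), for 0.2 s.
2. then the power block is fully in the socket (horizontal distance between plug and socket below 0.005 m and z of plug in the frame of socket below -0.02 m and angle between plug's own z axis and vertical below 0.08 rad and angle between the x axis of plug and the x axis of powerbox, either way round below 0.12 rad), for 0.2 s.
3. then the start button is pressed all the way down (value of joint start above 0.0045 m).
At the end, for the whole second after the job is handed in: Boards in their colours' slots: foot within 6 mm of the floor, 8 mm of the middle, 0.20 rad of upright. Blower level, within 10 mm of the stop, 27 mm of midway, square to 0.14 rad. Power block 20 of 24 mm in. Button pressed last and let go. All at rest (all of step 1 and all of step 2 and value of joint start below 0.002 m and linear speed of each of blower, plug, board_blue, board_orange, board_green, board_yellow below 0.02 m/s); the robot touches nothing.
It fails at once if a paint bottle or the water cup is moved more than 3 cm or tipped (distance of any of paint_a, paint_b, water_cup from where it was at the start of the episode above 0.03 m or angle between any of paint_a, paint_b, water_cup's own z axis and vertical above 0.5 rad).
Of board_blue, board_orange, board_green, board_yellow only 2 to 4 are there at a start; the rules pass over those that are not, and their reading is None.
At some moment in a run one of blower may be knocked a few centimetres aside while the robot is not near it.
It also fails if it takes over 210 s, if anything falls off the work surface, if the arm or the gripper's body presses on something with over 40 N, if the wrist force passes 120 N, or if a joint passes its speed limit or range.

ROBOT

A 6-joint arm with a two-finger parallel gripper is mounted at the origin on the work surface. World frame = base frame: x ahead of the robot, y to its left, z up, the work surface at z = 0. Lengths are in m, angles in degrees, forces in N, time in s.
With the tool pointing down it reaches from about 0.325 to 0.9 m from the base axis. Payload 3.5 kg.
Tool frame: the origin (TCP) lies midway between the tips of the shut fingers; the grasp point (between the pads) lies 19 mm behind it; z points along the fingers, y is the line along which they close (so a half turn about z gives the same grasp; the last joint's range is limited). The gripper opens to 85 mm and grips with 20 to 120 N. Pads are 22 mm wide; open, the fingers measure 114 mm over their backs; the gripper's body (76 mm by 85 mm) begins 54 mm behind the grasp point. The pads swing forward as they close: fully open they stand 13 mm farther back than shut.
Start: joints at [66.899, 15.837, -1.513, 72.651, 0, 84.076], TCP at [0.185, 0.597, 0.231] pointing down, gripper open.
Joint ranges: [-178.77, 178.77], [-48.84, 107.48], [-61.69, 71.31], [-111.58, 123.2], [-90, 87.43], [-180, 180]. Speed limits (degrees/s): [147.25, 147.25, 180, 180, 180, 180].

INTERFACE

Orientations are given as a 3x3 rotation matrix whose columns are the frame's x, y, z axes.
In Python, from rig import * gives the robot as it stands. The module is installed in compiled form; this text tells all that it offers.
- The arm moves only by the tool step_arm, never from a script. Its argument "series" is text: rows parted by semicolons, each of 5 numbers parted by spaces: the opening, from -1 (shut) to 1 (fully open), then the shift along the tool's x, y, z as a fraction of full scale, then the turn about the tool's z as a fraction of full scale. In form: claw tx ty tz yaw; .... A call has exactly 10 rows; each row is the pose to reach, as a shift and turn from the pose commanded when the call began, along the tool's axes at that moment; what a row does not reach only later rows make up. Full scale, the value 1, is 0.3 m for a shift and 90 degrees for a turn. A row lasts 1/10 s, in which the tool goes at most 50 mm and 8.59 degrees, less where a joint would pass 70% of its speed; a pose out of reach is approached as far as the arm can. A call with a number of a shift or a turn outside -1 to 1 is refused whole. A call with a gripper value outside its range is refused whole. The fingers move at their own pace and stop on an object; "force" is the grip in N (left out, the last holds). Time passes only in rows, so rows that repeat a pose let the fingers close, or fill a call up. It gives the time, the measured TCP pose, the force, the opening and the grip force at its end, in the units of the state.
- state(): the state, without advancing time (a new reading comes with each control period).
- camera(name): name is "scene" or "top" or "wrist"; returns the picture (480x640x3 uint8, red, green, blue); there is no depth.
- camera_model(name): a dict with "intrinsics" (3x3 intrinsics, pixels), "R" (3x3) and "t" (3): a world point X has camera coordinates R X + t. Camera axes: x right, y down, z forward; pixel columns grow to the right and rows downward; lengths in m; the calibration is good to about 2 mm. A picture is of the moment at which its call begins: read the wrist's pose just before it. camera_model takes no time and is no camera call; for the wrist camera it gives the pose at the moment of the call.
- finish_job(): hands the job in; it is judged then, once.
Trained networks look in the newest picture that a camera, given by its name, has taken for a name from the list of things; names that differ only in an ending like _2 or _b are one class to them, and where a whole thing is asked for, a point or a joint stands for the part that bears it (a point fixed in the world has none). Each returns a list of dicts, best first, with "score" (0 to 1); they miss things now and then, are a little off and sometimes report something else, mostly with a low value. They report only what shows in the picture. A call takes as long as a camera call.
- look_for(camera, label): "box" ([left, top, right, bottom] in pixels, round what is visible of it).
The state is a dict: "t": time; "q": joint angles; "joint_vel": joint speeds; "effort": joint torques, N m; "tool_pos": TCP position; "orientation": TCP orientation; "contact_force": force on the tool from outside, world axes, zero at the start; "moment": the same for the moment, N m; "grip_width": finger opening in m; "finger_force": force on a finger pad.
Only numpy, scipy, OpenCV 4.12 (cv2) and the standard library are available. Lean on these libraries where they do the work, as an engineer would, in place of code of your own. Each camera call takes 0.05 s, during which the arm holds its last target. There are 200 camera calls.

## Working session

There is one attempt and no reset: what is moved stays moved. The work goes in short steps, Python scripts to look and compute and a tool call to move; the robot and the scene stay as the last step left them, time stands still between calls to the robot, and variables do not carry over. Pictures are saved under pics/ and viewed, at most 14 in all, crops included, and the job is handed in when it is done.

Besides the shell and the picture viewer there is one more tool, called after "Call:" in YAML: its name, and indented under it one key for each argument. step_arm: Moves the arm, as the interface text tells. Shift numbers are shares of 0.3 m and turn numbers shares of 90 degrees, none past 1 either way. Its arguments: {"type":"object","properties":{"series":{"type":"string"},"force":{"type":"number"}},"required":["series"]}

```bash
mkdir -p pics; python3 - <<'E'
from rig import *
import cv2,numpy as np
s=state(); print({k:np.round(v,3).tolist() for k,v in s.items()})
for n in ("scene","top"):
    im=camera(n); cv2.imwrite(f"pics/{n}0.png",im[:,:,::-1])
    m=camera_model(n); print(n,np.round(m["intrinsics"],1).tolist(),np.round(m["R"],3).tolist(),np.round(m["t"],3).tolist())
E
```

```text
{'t': 0.0, 'q': [66.9, 15.881, -1.599, 72.65, -0.0, 84.077], 'joint_vel': [0.002, 0.138, 0.003, 0.046, -0.071, 0.016], 'effort': [0.001, -44.552, 29.52, 0.016, -0.0, 0.0], 'tool_pos': [0.184, 0.596, 0.23], 'orientation': [[-0.955, 0.295, -0.001], [0.295, 0.955, -0.002], [0.0, -0.002, -1.0]], 'contact_force': [0.197, 1.321, -0.35], 'moment': [-0.033, -0.006, -0.028], 'finger_force': 0.0, 'grip_width': 0.086}
scene [[517.1, 0.0, 317.5], [0.0, 517.1, 227.5], [0.0, 0.0, 1.0]] [[0.22, 0.975, -0.006], [0.758, -0.175, -0.628], [-0.614, 0.133, -0.778]] [-0.145, -0.403, 1.576]
top [[565.8, 0.0, 310.6], [0.0, 565.8, 247.0], [0.0, 0.0, 1.0]] [[0.013, -1.0, 0.012], [-0.989, -0.014, -0.145], [0.146, -0.01, -0.989]] [-0.01, 0.603, 1.339]
```

View pics/scene0.png

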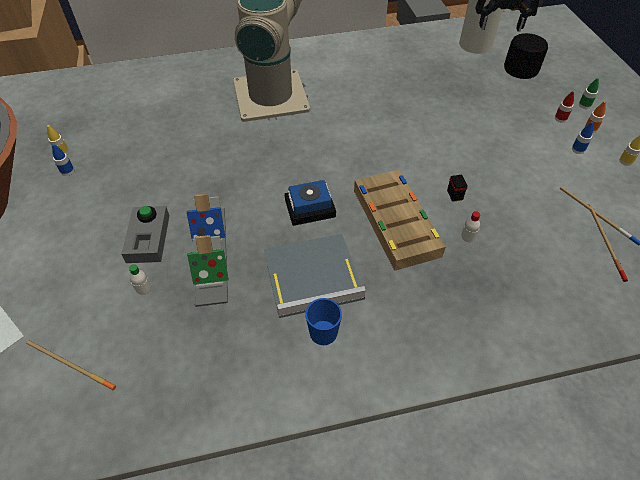

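View pics/top0.png

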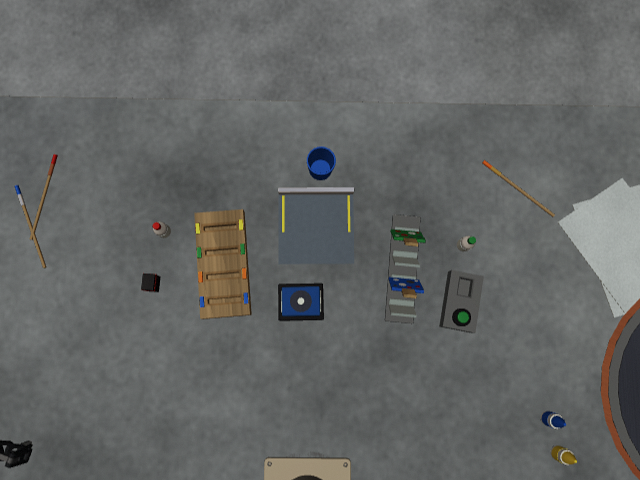

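The scene picture shows blue and green boards only. In the top picture:
- rack: (222,264)
- stand: (404,270), with boards at (405,285) and (408,237)
- deck: (316,228)
- blower: (301,301)
- plug: (150,282)
- power box: (462,302), with the button at (461,317) and the socket at (465,288)
- bottles: (160,229) and (467,243)
- cup: (321,163)

```bash
cat > h.py <<'E'
from rig import *
import cv2,numpy as np
np.set_printoptions(precision=4,suppress=True)
def bp(m,uv,z):
    uv=np.atleast_2d(np.array(uv,float)); K,R,t=(np.array(m[k]) for k in("intrinsics","R","t"))
    d=np.c_[uv,np.ones(len(uv))]@np.linalg.inv(K).T@R; c=-R.T@t
    return c+d*((z-c[2])/d[:,2])[:,None]
def pj(m,X):
    K,R,t=(np.array(m[k]) for k in("intrinsics","R","t"))
    p=(np.atleast_2d(X)@R.T+t)@K.T; return p[:,:2]/p[:,2:]
def snap(n,f=None):
    m=camera_model(n); im=camera(n)
    if f: cv2.imwrite("pics/"+f,im[:,:,::-1])
    return m,im
E
python3 - <<'E'
from h import *
m=camera_model("top"); 
for n,uv,z in [("rack",(222,264),.04),("rack corners",[(195,212),(243,209),(250,316),(201,319)],.04),("stand",(404,270),.01),("standcorners",[(392,215),(420,216),(414,323),(386,322)],.008),
 ("fence",[(278,191),(354,191)],.038),("deckfoot",[(278,262),(354,264)],0),("blower base",[(278,284),(323,284),(323,320),(278,320)],.026),("plug",(150,282),.056),("box",[(449,270),(483,276),(475,332),(440,327)],.036),("btn",(461,317),.045),("sock",(465,288),.036),("pa",(160,229),.085),("pb",(469,241),.085),("cup",(321,163),.08)]:
    print(n,*bp(m,uv,z)[:,:2])
w=camera_model("wrist"); s=state(); R=np.array(w["R"]);c=-R.T@np.array(w["t"])
T=np.array(s["orientation"]);print("wrist in tool",T.T@(c-s["tool_pos"]),R@T, w["intrinsics"])
E
```

```text
rack [0.5586 0.2136]
rack corners [0.6867 0.2847] [0.6961 0.1666] [0.4337 0.1419] [0.425  0.2592]
stand [ 0.5533 -0.2358]
standcorners [ 0.6932 -0.2072] [ 0.6917 -0.2783] [ 0.4226 -0.2593] [ 0.4241 -0.1902]
fence [0.7435 0.0813] [ 0.7465 -0.1081]
deckfoot [0.5702 0.0793] [ 0.5678 -0.1117]
blower base [0.5128 0.0769] [ 0.5143 -0.0334] [ 0.4267 -0.0342] [0.4253 0.0751]
plug [0.511  0.3817]
box [ 0.5521 -0.3417] [ 0.5385 -0.4249] [ 0.4025 -0.4012] [ 0.4134 -0.3167]
btn [ 0.4378 -0.3657]
sock [ 0.5085 -0.3798]
pa [0.6349 0.3569]
pb [ 0.6169 -0.3785]
cup [ 0.8046 -0.0239]
wrist in tool [ 0.0769  0.0002 -0.1433] [[-0.0006  1.      0.0001]
 [-0.9548 -0.0006 -0.2972]
 [-0.2972 -0.0002  0.9548]] [[333.9161   0.     317.7597]
 [  0.     333.9161 243.1301]
 [  0.       0.       1.    ]]
```

Call:
step_arm:
  series: "1 -0.75 -0.37 -0.13 0.81; 1 -0.75 -0.37 -0.13 0.81; 1 -0.75 -0.37 -0.13 0.81; 1 -0.75 -0.37 -0.13 0.81; 1 -0.75 -0.37 -0.13 0.81; 1 -0.75 -0.37 -0.13 0.81; 1 -0.75 -0.37 -0.13 0.81; 1 -0.75 -0.37 -0.13 0.81; 1 -0.75 -0.37 -0.13 0.81; 1 -0.75 -0.37 -0.13 0.81"

```text
t: 1.1
tool_pos: [0.3666, 0.4242, 0.2698]
orientation: [[0.001, 1.0, -0.001], [1.0, -0.001, -0.001], [-0.001, -0.001, -1.0]]
contact_force: [-0.1, -0.5, -0.6]
grip_width: 0.0853
finger_force: 0.0
```

Call:
step_arm:
  series: "1 -0.58 0.61 -0.1 0; 1 -0.58 0.61 -0.1 0; 1 -0.58 0.61 -0.1 0; 1 -0.58 0.61 -0.1 0; 1 -0.58 0.61 -0.1 0; 1 -0.58 0.61 -0.1 0; 1 -0.58 0.61 -0.1 0; 1 -0.58 0.61 -0.1 0; 1 -0.58 0.61 -0.1 0; 1 -0.58 0.61 -0.1 0"

```text
t: 2.1
tool_pos: [0.5484, 0.2515, 0.3002]
orientation: [[-0.001, 1.0, -0.0], [1.0, 0.001, -0.0], [-0.0, -0.0, -1.0]]
contact_force: [-0.0, 0.4, 0.4]
grip_width: 0.0853
finger_force: 0.0
```

```bash
python3 - <<'E'
from h import *
s=state();print(s["t"],s["tool_pos"],s["orientation"],s["q"])
m,im=snap("wrist","rack_w.png")
np.savez("rack_w.npz",im=im,**{k:np.array(v) for k,v in m.items()})
E
```

```text
2.1 [0.5484 0.2515 0.3002] [[-0.001   1.     -0.0005]
 [ 1.      0.001  -0.    ]
 [-0.     -0.0005 -1.    ]] [ 18.4947  12.1185   1.9827  79.8916   0.0066 108.4361]
```

View pics/rack_w.png

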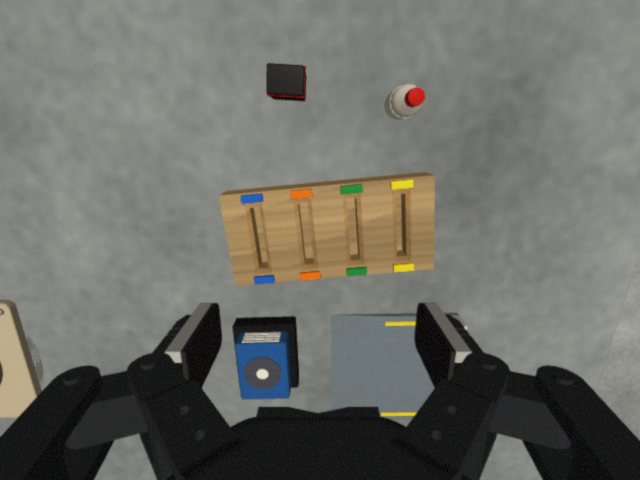

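The wrist picture shows the whole rack, with slot marks blue (252,198)/(264,280), orange (301,194)/(310,276), green (351,189)/(356,271) and yellow (402,184)/(403,268). The plug top is at (286,79).

```bash
cat >> h.py <<'E'
def blobs(im,lo,hi,amin=40,roi=None):
    hsv=cv2.cvtColor(im,cv2.COLOR_RGB2HSV); k=cv2.inRange(hsv,np.array(lo),np.array(hi))
    if roi: z=np.zeros_like(k); l,t,r,b=roi; z[t:b,l:r]=k[t:b,l:r]; k=z
    n,lab,st,ce=cv2.connectedComponentsWithStats(k)
    return [(ce[i],st[i,4],cv2.minAreaRect(np.argwhere(lab==i)[:,::-1].astype(np.float32))) for i in range(1,n) if st[i,4]>=amin]
E
python3 - <<'E'
from h import *
d=np.load("rack_w.npz"); im=d["im"]; m=d
cols=dict(blue=([100,150,80],[125,255,255]),orange=([5,200,150],[15,255,255]),green=([50,120,60],[80,255,255]),yellow=([22,170,150],[32,255,255]))
C=[]
for c,(lo,hi) in cols.items():
    b=blobs(im,lo,hi,30,(220,170,440,290))
    P=[bp(m,x[0],.046)[0] for x in b]
    for x,p in zip(b,P): print(c,x[0],x[1],p)
    if len(P)==2: print("  mid",(P[0]+P[1])/2,"len",np.linalg.norm(P[0]-P[1]),"yaw",np.degrees(np.arctan2(*(P[0]-P[1])[[1,0]])))
hsv=cv2.cvtColor(im,cv2.COLOR_RGB2HSV)
for lo,hi in [([0,0,0],[180,255,70])]:
    for b in blobs(im,lo,hi,200,(240,40,330,120)):
        print("plug dark",b); 
        r=cv2.boxPoints(b[2]); print(bp(m,r,.056)[:,:2])
E
```

```text
blue [251.18   198.1333] 150 [0.4676 0.2605 0.046 ]
blue [263.8092 279.3359] 131 [0.4777 0.1551 0.046 ]
  mid [0.4726 0.2078 0.046 ] len 0.10583504734746642 yaw 95.47113274576911
orange [301.  193.5] 164 [0.5273 0.266  0.046 ]
orange [309.9015 274.9924] 132 [0.5372 0.1612 0.046 ]
  mid [0.5323 0.2136 0.046 ] len 0.10530233371585816 yaw 95.40243226677143
green [351.0176 188.7824] 170 [0.5867 0.2717 0.046 ]
green [356.4861 271.0417] 144 [0.5969 0.1667 0.046 ]
  mid [0.5918 0.2192 0.046 ] len 0.10545069671935224 yaw 95.52408799689232
yellow [401.5282 184.0205] 195 [0.6462 0.2773 0.046 ]
yellow [403.1806 267.0065] 155 [0.6562 0.1723 0.046 ]
  mid [0.6512 0.2248 0.046 ] len 0.10549227691573301 yaw 95.43223131664412
plug dark (array([285.1427,  79.4002]), np.int32(1142), ((285.5, 79.5), (31.0, 37.0), 90.0))
[[0.4944 0.4026]
 [0.5329 0.4026]
 [0.5325 0.3729]
 [0.493  0.3729]]
```

Call:
step_arm:
  series: "1 -0.75 0.02 0 0; 1 -0.75 0.02 0 0; 1 -0.75 0.02 0 0; 1 -0.75 0.02 0 0; 1 -0.75 0.02 0 0; 1 -0.75 0.02 0 0; 1 -0.75 0.02 0 0; 1 -0.75 0.02 0 0; 1 -0.75 0.02 0 0; 1 -0.75 0.02 0 0"

```text
t: 3.15
tool_pos: [0.5552, 0.0265, 0.3003]
orientation: [[-0.001, 1.0, -0.0], [1.0, 0.001, 0.0], [0.0, -0.0, -1.0]]
contact_force: [0.1, 0.2, 0.7]
grip_width: 0.0856
finger_force: 0.0
```

Call:
step_arm:
  series: "1 -0.75 0 0 0.042; 1 -0.75 0 0 0.042; 1 -0.75 0 0 0.042; 1 -0.75 0 0 0.042; 1 -0.75 0 0 0.042; 1 -0.75 0 0 0.042; 1 -0.75 0 0 0.042; 1 -0.75 0 0 0.042; 1 -0.75 0 0 0.042; 1 -0.75 0 0 0.042"

```text
t: 4.15
tool_pos: [0.5551, -0.1984, 0.3004]
orientation: [[0.065, 0.998, 0.0], [0.998, -0.065, 0.0], [0.0, 0.0, -1.0]]
contact_force: [-0.1, 0.6, 0.0]
grip_width: 0.0854
finger_force: 0.0
```

```bash
python3 - <<'E'
from h import *
s=state();print(s["t"],s["tool_pos"],s["orientation"],s["q"])
m,im=snap("wrist","stand_w.png")
np.savez("stand_w.npz",im=im,**{k:np.array(v) for k,v in m.items()})
E
```

```text
4.15 [ 0.5551 -0.1984  0.3004] [[ 0.0655  0.9979  0.0001]
 [ 0.9979 -0.0655  0.0001]
 [ 0.0001  0.0001 -1.    ]] [-25.9536  10.6531   0.2165  79.5581   0.0062  67.7994]
```

View pics/stand_w.png

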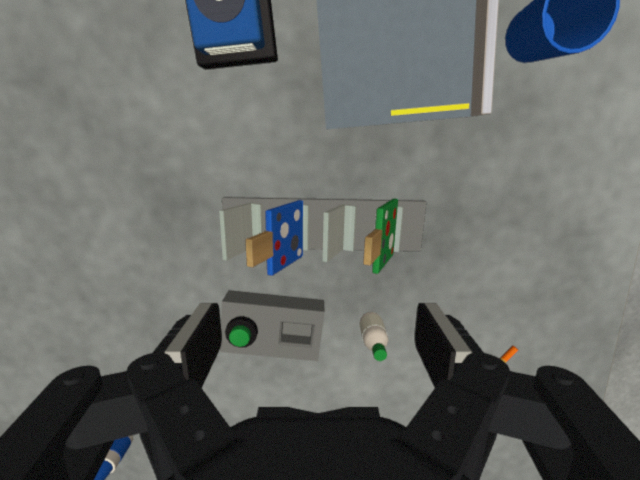

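The stand is seen with the blue board (285,237), tab (259,249), in the second cradle from the left and the green board (386,235), tab (372,246), in the fourth. The box is at (272,325) with the button (240,335) and socket (297,332).

```bash
cat > fit.py <<'E'
from h import *
from scipy.optimize import minimize
def fit(m,im,lo,hi,roi,x0):
    hsv=cv2.cvtColor(im,cv2.COLOR_RGB2HSV); k=cv2.inRange(hsv,np.array(lo),np.array(hi))
    z=np.zeros_like(k); l,t,r,b=roi; z[t:b,l:r]=k[t:b,l:r]
    z=cv2.morphologyEx(z,cv2.MORPH_OPEN,np.ones((3,3)))
    H=cv2.convexHull(np.argwhere(z)[:,::-1].astype(np.float32))
    B=np.array([[a,b,c] for a in(-.004,.004) for b in(-.038,.038) for c in(0,.076)])
    def cost(p):
        x,y,w=p[0],p[1],p[2]; a=-.4363
        Ry=np.array([[np.cos(a),0,np.sin(a)],[0,1,0],[-np.sin(a),0,np.cos(a)]])
        Rz=np.array([[np.cos(w),-np.sin(w),0],[np.sin(w),np.cos(w),0],[0,0,1]])
        h=cv2.convexHull(pj(m,B@(Rz@Ry).T+[x,y,.022]).astype(np.float32))
        i=cv2.intersectConvexConvex(h,H)[0]; return 1-i/(cv2.contourArea(h)+cv2.contourArea(H)-i)
    o=min((minimize(cost,np.array(x0)+d,method="Nelder-Mead",options=dict(initial_simplex=np.array(x0)+d+np.vstack([np.zeros(3),np.diag([.01,.01,.05])]),xatol=1e-4,fatol=1e-4)) for d in ([0,0,0],[.01,0,.03],[0,.01,-.05])),key=lambda o:o.fun)
    return o.x,o.fun
if __name__=="__main__":
    m=np.load("stand_w.npz"); im=m["im"]
    for n,uv,z in[("base far edge",[(224,198),(427,202)],.008),("base near right",[(425,251)],.008),("box",[(223,348),(229,300),(323,309),(319,359)],.036),("btn",[(239,337)],.045),("sock",[(281,342),(282,321),(313,324),(311,343)],.036)]: print(n,*bp(m,uv,z)[:,:2])
    print(fit(m,im,[100,120,60],[128,255,255],(255,190,310,280),[.525,-.231,-.07]))
    print(fit(m,im,[45,90,40],[85,255,255],(365,190,400,280),[.645,-.24,-.07]))
    for b in blobs(im,[45,120,40],[85,255,255],100,(220,310,265,355)): print(b[:2],bp(m,b[0],.045))
E
python3 fit.py
```

```text
base far edge [ 0.4315 -0.1876] [ 0.6974 -0.2104]
base near right [ 0.6968 -0.2786]
box [ 0.4064 -0.3954] [ 0.4258 -0.3212] [ 0.5517 -0.3431] [ 0.541  -0.4227]
btn [ 0.4343 -0.3734]
sock [ 0.4894 -0.3911] [ 0.4941 -0.3579] [ 0.5364 -0.3653] [ 0.5315 -0.3955]
(array([ 0.5288, -0.233 , -0.1497]), np.float64(0.0876435166448073))
(array([ 0.6487, -0.2388, -0.1321]), np.float64(0.10721704634102269))
(array([239.5594, 335.504 ]), np.int32(379)) [[ 0.4354 -0.3712  0.045 ]]
```

Call:
step_arm:
  series: "1 -0.12 -0.146 0.2 0; 1 -0.12 -0.146 0.3 0; 1 -0.12 -0.146 0.4 0; 1 -0.12 -0.146 0.5 0; 1 -0.12 -0.146 0.55 0; 1 -0.12 -0.146 0.6 0; 1 -0.12 -0.146 0.63 0; 1 -0.12 -0.146 0.66 0; 1 -0.12 -0.146 0.66 0; 1 -0.12 -0.146 0.66 0"

```text
t: 5.2
tool_pos: [0.5092, -0.2327, 0.1028]
orientation: [[0.067, 0.998, 0.001], [0.998, -0.067, -0.0], [-0.0, 0.001, -1.0]]
contact_force: [-0.4, 0.0, -0.7]
grip_width: 0.0857
finger_force: 0.0
```

Call:
step_arm:
  series: "0.6 0 0.01 0 0; 0.4 0 0.02 0 0; 0.2 0 0.03 0 0; 0 0 0.04 0 0; -0.2 0 0.05 0 0; -0.4 0 0.06 0 0; -0.6 0 0.067 0 0; -0.8 0 0.067 0 0; -1 0 0.067 0 0; -1 0 0.067 0 0"
  force: 25

```text
t: 6.2
tool_pos: [0.5291, -0.234, 0.1024]
orientation: [[0.067, 0.998, 0.001], [0.998, -0.067, 0.0], [0.0, 0.001, -1.0]]
contact_force: [0.7, -0.5, -0.4]
grip_width: 0.0079
finger_force: 27.8
```

```bash
python3 - <<'E'
from h import *
s=state();print(s["t"],s["tool_pos"],s["grip_width"],s["finger_force"],s["contact_force"])
m,im=snap("wrist"); m2,im2=snap("scene")
a=im[140:440,170:470]; b=cv2.resize(im2[170:320,110:260],(300,300),interpolation=cv2.INTER_CUBIC)
cv2.imwrite("pics/grip1.png",np.hstack([a,b])[:,:,::-1])
E
```

```text
6.2 [ 0.5291 -0.234   0.1024] 0.007904234450083323 27.772092819213867 [ 0.6986 -0.5366 -0.4163]
```

View pics/grip1.png

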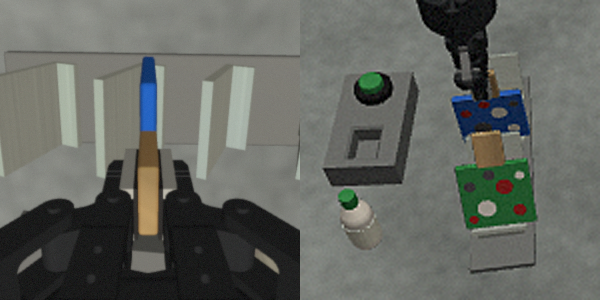

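The gripper image shows the tab held flat (opening 7.9 mm) and the blue board upright. I'll lift it and measure its offset in the hand.

Call:
step_arm:
  series: "-1 0 0 -0.05 0; -1 0 0 -0.1 0; -1 0 0 -0.18 0; -1 0 0 -0.26 0; -1 0 0 -0.34 0; -1 0 0 -0.42 0; -1 0 0 -0.5 0; -1 0 0 -0.55 0; -1 0 0 -0.55 0; -1 0 0 -0.55 0"

```text
t: 7.3
tool_pos: [0.5285, -0.2339, 0.2669]
orientation: [[0.067, 0.998, -0.001], [0.998, -0.067, 0.0], [0.0, -0.001, -1.0]]
contact_force: [0.2, -0.2, -0.8]
grip_width: 0.0077
finger_force: 27.8
```

```bash
cat > hand.py <<'E'
from h import *
import sys
s=state();p=np.array(s["tool_pos"]);T=np.array(s["orientation"]);print(s["t"],p,s["grip_width"])
m,im=snap("wrist")
lo,hi={"blue":([100,120,50],[128,255,255]),"green":([45,90,30],[85,255,255])}[sys.argv[1]]
b=max(blobs(im,lo,hi,50,(280,100,360,400)),key=lambda b:b[1]); print(b[0],b[1],b[2][1])
r=cv2.boxPoints(b[2]); print(r)
top=r[np.argsort(r[:,1])][:2].mean(0); print("upper end px",top)
for dz in (-.004,-.082):   # shoulder level and foot level relative to the tip
    print(dz,"tool-frame of end:",T.T@(bp(m,top,p[2]+dz)[0]-p))
cv2.imwrite("pics/hand_%s.png"%sys.argv[1],im[60:400,200:440,::-1])
E
python3 hand.py blue
```

```text
7.3 [ 0.5285 -0.2339  0.2669] 0.007697844194919072
[317.878  235.7896] 1131 (73.0, 16.0)
[[310. 197.]
 [326. 197.]
 [326. 270.]
 [310. 270.]]
upper end px [318. 197.]
-0.004 tool-frame of end: [ 0.052  -0.0007  0.004 ]
-0.082 tool-frame of end: [ 0.039  -0.0007  0.082 ]
```

View pics/hand_blue.png

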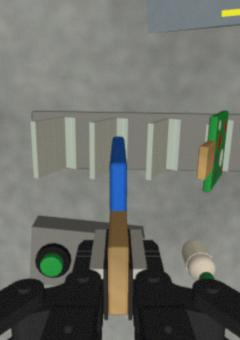

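The picture shows the blue board hanging upright in the fingers, with its +y end 39 mm from the tool axis. It is centred to about 1 mm.

Call:
step_arm:
  series: "-1 0.1 -0.02 0 0; -1 0.2 -0.04 0 0; -1 0.3 -0.06 0 0; -1 0.4 -0.08 0 0; -1 0.5 -0.1 0 0; -1 0.6 -0.12 0 0; -1 0.67 -0.135 0 0; -1 0.727 -0.142 0 0; -1 0.727 -0.142 0 0; -1 0.727 -0.142 0 0"

```text
t: 8.35
tool_pos: [0.5003, -0.0134, 0.266]
orientation: [[0.066, 0.998, -0.002], [0.998, -0.066, -0.0], [-0.0, -0.002, -1.0]]
contact_force: [0.5, 0.4, -0.5]
grip_width: 0.0077
finger_force: 27.8
```

Call:
step_arm:
  series: "-1 0.1 -0.02 0 -0.02; -1 0.2 -0.04 0 -0.04; -1 0.3 -0.06 0 -0.06; -1 0.4 -0.08 0 -0.08; -1 0.5 -0.1 0 -0.103; -1 0.6 -0.12 0 -0.103; -1 0.67 -0.135 0 -0.103; -1 0.727 -0.142 0 -0.103; -1 0.727 -0.142 0 -0.103; -1 0.727 -0.142 0 -0.103"

```text
t: 9.35
tool_pos: [0.4733, 0.2062, 0.2667]
orientation: [[-0.094, 0.996, -0.001], [0.996, 0.094, -0.001], [-0.001, -0.001, -1.0]]
contact_force: [1.0, -0.3, -0.2]
grip_width: 0.0073
finger_force: 27.8
```

```bash
cat > to.py <<'E'
from h import *
import sys
x,y,z,yaw=map(float,sys.argv[1:5])   # world target, yaw of tool y axis in deg
s=state();p=np.array(s["tool_pos"]);T=np.array(s["orientation"])
now=np.degrees(np.arctan2(T[1,1],T[0,1])); d=((now-yaw)+180)%360-180
print("t",round(s["t"],2),"pos",p,"yaw",round(now,2),"q",s["q"],"| fr",T.T@(np.array([x,y,z])-p)/.3,"turn",round(d/90,4),"grip",s["grip_width"],s["finger_force"])
E
python3 to.py .473 .207 .099 5.46; python3 hand.py blue
```

```text
t 9.35 pos [0.4733 0.2062 0.2667] yaw 5.39 q [ 16.3889   3.8187 -11.6188  74.6274  -0.0419 100.9952] | fr [ 0.0032 -0.0003  0.5591] turn -0.0007 grip 0.007345466059478225 27.793874144554138
9.35 [0.4733 0.2062 0.2667] 0.007345466059478225
[317.8769 236.6386] 1154 (73.0, 20.0)
[[308. 197.]
 [328. 197.]
 [328. 270.]
 [308. 270.]]
upper end px [318. 197.]
-0.004 tool-frame of end: [ 0.0521 -0.0006  0.004 ]
-0.082 tool-frame of end: [ 0.0391 -0.0006  0.082 ]
```

Call:
step_arm:
  series: "-1 0.003 0 0.13 0; -1 0.003 0 0.24 0; -1 0.003 0 0.32 0; -1 0.003 0 0.38 0; -1 0.003 0 0.43 0; -1 0.003 0 0.46 0; -1 0.003 0 0.49 0; -1 0.003 0 0.52 0; -1 0.003 0 0.54 0; -1 0.003 0 0.555 0"

```text
t: 10.4
tool_pos: [0.4735, 0.2073, 0.1007]
orientation: [[-0.094, 0.996, 0.001], [0.996, 0.094, -0.001], [-0.001, 0.001, -1.0]]
contact_force: [0.4, -3.1, 0.8]
grip_width: 0.0075
finger_force: 28.0
```

Call:
step_arm:
  series: "-1 0 0 0.003 0; -1 0 0 0.006 0; -1 0 0 0.009 0; -1 0 0 0.012 0; -1 0 0 0.014 0; -1 0 0 0.016 0; -1 0 0 0.018 0; -1 0 0 0.02 0; -1 0 0 0.02 0; -1 0 0 0.02 0"

```text
t: 11.4
tool_pos: [0.4736, 0.2075, 0.095]
orientation: [[-0.094, 0.996, 0.001], [0.996, 0.094, -0.001], [-0.001, 0.001, -1.0]]
contact_force: [0.6, -5.3, 3.3]
grip_width: 0.0077
finger_force: 28.3
```

Call:
step_arm:
  series: "-1 -0.006 0 0 0; -1 -0.006 0 0 0; -1 -0.006 0 0.003 0; -1 -0.006 0 0.005 0; -1 -0.006 0 0.007 0; -1 -0.006 0 0.009 0; -1 -0.006 0 0.01 0; -1 -0.006 0 0.01 0; -1 -0.006 0 0.01 0; -1 -0.006 0 0.01 0"

```text
t: 12.4
tool_pos: [0.4733, 0.2061, 0.0919]
orientation: [[-0.094, 0.996, 0.0], [0.996, 0.094, 0.0], [0.0, 0.0, -1.0]]
contact_force: [-0.8, -0.1, -1.0]
grip_width: 0.0076
finger_force: 27.8
```

Call:
step_arm:
  series: "-1 0 0 0.003 0; -1 0 0 0.005 0; -1 0 0 0.007 0; -1 0 0 0.009 0; -1 0 0 0.011 0; -1 0 0 0.013 0; -1 0 0 0.015 0; -1 0 0 0.015 0; -1 0 0 0.015 0; -1 0 0 0.015 0"

```text
t: 13.4
tool_pos: [0.4742, 0.2062, 0.0908]
orientation: [[-0.094, 0.996, 0.002], [0.996, 0.094, 0.0], [-0.0, 0.002, -1.0]]
contact_force: [-5.5, -3.4, 21.0]
grip_width: 0.0076
finger_force: 31.1
```

Call:
step_arm:
  series: "-0.5 0 0 0 0; -0.5 0 0 0 0; -0.4 0 0 0 0; -0.4 0 0 -0.05 0; -0.4 0 0 -0.12 0; -0.4 0 0 -0.25 0; 0 0 0 -0.4 0; 0.5 0 0 -0.5 0; 1 0 0 -0.57 0; 1 0 0 -0.57 0"

```text
t: 14.4
tool_pos: [0.4755, 0.2068, 0.2616]
orientation: [[-0.094, 0.996, 0.006], [0.996, 0.094, 0.002], [0.001, 0.006, -1.0]]
contact_force: [0.2, -0.6, 0.6]
grip_width: 0.0817
finger_force: 0.0
```

Call:
step_arm:
  series: "1 -0.76 0.188 0 0; 1 -0.76 0.188 0 0; 1 -0.76 0.188 0 0; 1 -0.76 0.188 0 0; 1 -0.76 0.188 0 0; 1 -0.76 0.188 0 0; 1 -0.76 0.188 0 0; 1 -0.76 0.188 0 0; 1 -0.76 0.188 0 0; 1 -0.76 0.188 0 0"

```text
t: 15.4
tool_pos: [0.5506, -0.0144, 0.2582]
orientation: [[-0.096, 0.995, -0.0], [0.995, 0.096, 0.0], [0.0, -0.0, -1.0]]
contact_force: [0.2, -0.2, 0.7]
grip_width: 0.0853
finger_force: 0.0
```

Call:
step_arm:
  series: "1 -0.76 0.188 0 0.103; 1 -0.76 0.188 0 0.103; 1 -0.76 0.188 0 0.103; 1 -0.76 0.188 0 0.103; 1 -0.76 0.188 0 0.103; 1 -0.76 0.188 0 0.103; 1 -0.76 0.188 0 0.103; 1 -0.76 0.188 0 0.103; 1 -0.76 0.188 0 0.103; 1 -0.76 0.188 0 0.103"

```text
t: 16.4
tool_pos: [0.6285, -0.2358, 0.2587]
orientation: [[0.066, 0.998, 0.0], [0.998, -0.066, -0.0], [0.0, 0.0, -1.0]]
contact_force: [-0.3, 0.1, 0.4]
grip_width: 0.0855
finger_force: 0.0
```

```bash
python3 to.py .629 -.2375 .102 -3.85; python3 - <<'E'
from h import *
m,im=snap("scene"); b=cv2.resize(im[150:330,90:470],(760,360),interpolation=cv2.INTER_CUBIC)
cv2.imwrite("pics/s2.png",b[:,:,::-1])
E
```

```text
t 16.4 pos [ 0.6285 -0.2358  0.2587] yaw -3.76 q [-26.0837  19.9136   7.2933  77.3682   0.0054  67.6767] | fr [-0.0055  0.002   0.5224] turn 0.001 grip 0.08553285331372082 0.0
```

View pics/s2.png

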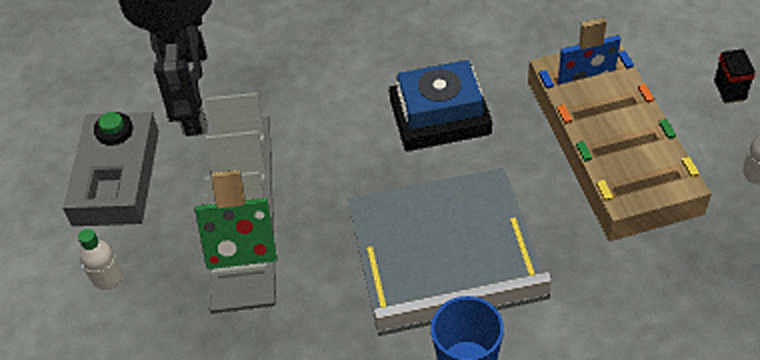

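The picture shows the blue board upright and deep in the blue slot, with the green board still in the stand. Next I'll grip the green board.

Call:
step_arm:
  series: "1 -0.005 0.002 0.15 0; 1 -0.005 0.002 0.25 0; 1 -0.005 0.002 0.32 0; 1 -0.005 0.002 0.39 0; 1 -0.005 0.002 0.44 0; 1 -0.005 0.002 0.48 0; 1 -0.005 0.002 0.51 0; 1 -0.005 0.002 0.522 0; 1 -0.005 0.002 0.522 0; 1 -0.005 0.002 0.522 0"

```text
t: 17.45
tool_pos: [0.6297, -0.2391, 0.1026]
orientation: [[0.067, 0.998, 0.001], [0.998, -0.067, -0.001], [-0.001, 0.001, -1.0]]
contact_force: [0.6, 0.4, -0.5]
grip_width: 0.0854
finger_force: 0.0
```

Call:
step_arm:
  series: "0.6 0 0.01 0 0; 0.4 0 0.02 0 0; 0.2 0 0.03 0 0; 0 0 0.04 0 0; -0.2 0 0.05 0 0; -0.4 0 0.06 0 0; -0.6 0 0.067 0 0; -0.8 0 0.067 0 0; -1 0 0.067 0 0; -1 0 0.067 0 0"
  force: 25

```text
t: 18.45
tool_pos: [0.6492, -0.2401, 0.1017]
orientation: [[0.067, 0.998, 0.0], [0.998, -0.067, 0.0], [0.0, 0.0, -1.0]]
contact_force: [0.4, -0.5, -0.1]
grip_width: 0.0076
finger_force: 27.8
```

Call:
step_arm:
  series: "-1 0 0 -0.05 0; -1 0 0 -0.1 0; -1 0 0 -0.18 0; -1 0 0 -0.26 0; -1 0 0 -0.34 0; -1 0 0 -0.42 0; -1 0 0 -0.5 0; -1 0 0 -0.55 0; -1 0 0 -0.55 0; -1 0 0 -0.55 0"

```text
t: 19.45
tool_pos: [0.6491, -0.2401, 0.2669]
orientation: [[0.067, 0.998, 0.0], [0.998, -0.067, -0.0], [-0.0, 0.0, -1.0]]
contact_force: [0.1, -0.1, -1.5]
grip_width: 0.0074
finger_force: 27.8
```

```bash
python3 hand.py green; python3 to.py .592 .2185 .267 5.46
```

```text
19.45 [ 0.6491 -0.2401  0.2669] 0.007422556152200038
[317.8917 235.6812] 1145 (73.0, 16.0)
[[310. 197.]
 [326. 197.]
 [326. 270.]
 [310. 270.]]
upper end px [318. 197.]
-0.004 tool-frame of end: [ 0.052  -0.0007  0.004 ]
-0.082 tool-frame of end: [ 0.039  -0.0007  0.082 ]
t 19.5 pos [ 0.6486 -0.2399  0.2657] yaw -3.86 q [-25.6488  21.9925  11.0481  79.1504  -0.0014  68.2099] | fr [ 1.5118 -0.291  -0.0029] turn -0.1035 grip 0.007401489847517708 27.814640700817108
```

Call:
step_arm:
  series: "-1 0.1 -0.02 0 0; -1 0.2 -0.04 0 0; -1 0.3 -0.06 0 0; -1 0.4 -0.08 0 0; -1 0.5 -0.1 0 0; -1 0.6 -0.12 0 0; -1 0.69 -0.135 0 0; -1 0.754 -0.145 0 0; -1 0.754 -0.145 0 0; -1 0.754 -0.145 0 0"

```text
t: 20.5
tool_pos: [0.6202, -0.0113, 0.2651]
orientation: [[0.066, 0.998, -0.003], [0.998, -0.066, -0.0], [-0.0, -0.003, -1.0]]
contact_force: [0.9, -1.2, -0.1]
grip_width: 0.0076
finger_force: 27.8
```

Call:
step_arm:
  series: "-1 0.1 -0.02 0 -0.02; -1 0.2 -0.04 0 -0.04; -1 0.3 -0.06 0 -0.06; -1 0.4 -0.08 0 -0.08; -1 0.5 -0.1 0 -0.1035; -1 0.6 -0.12 0 -0.1035; -1 0.69 -0.135 0 -0.1035; -1 0.754 -0.145 0 -0.1035; -1 0.754 -0.145 0 -0.1035; -1 0.754 -0.145 0 -0.1035"

```text
t: 21.5
tool_pos: [0.5929, 0.2162, 0.2659]
orientation: [[-0.095, 0.996, -0.001], [0.996, 0.095, -0.001], [-0.001, -0.001, -1.0]]
contact_force: [0.5, -0.7, 0.0]
grip_width: 0.0076
finger_force: 27.8
```

```bash
python3 to.py .592 .2178 .1 5.46
```

```text
t 21.5 pos [0.5929 0.2162 0.2659] yaw 5.43 q [14.1882 15.6602  2.4213 76.8315 -0.0482 98.757 ] | fr [ 0.0062 -0.0019  0.5532] turn -0.0003 grip 0.007632333780128319 27.795052528381348
```

Call:
step_arm:
  series: "-1 0.002 -0.002 0.13 0; -1 0.002 -0.002 0.24 0; -1 0.002 -0.002 0.32 0; -1 0.002 -0.002 0.38 0; -1 0.002 -0.002 0.43 0; -1 0.002 -0.002 0.46 0; -1 0.002 -0.002 0.49 0; -1 0.002 -0.002 0.52 0; -1 0.002 -0.002 0.54 0; -1 0.002 -0.002 0.555 0"

```text
t: 22.5
tool_pos: [0.5923, 0.2177, 0.1]
orientation: [[-0.095, 0.995, 0.0], [0.995, 0.095, 0.0], [0.0, 0.0, -1.0]]
contact_force: [0.3, -0.7, -0.6]
grip_width: 0.0074
finger_force: 27.8
```

Call:
step_arm:
  series: "-1 0 0 0.005 0; -1 0 0 0.01 0; -1 0 0 0.015 0; -1 0 0 0.02 0; -1 0 0 0.025 0; -1 0 0 0.03 0; -1 0 0 0.033 0; -1 0 0 0.035 0; -1 0 0 0.035 0; -1 0 0 0.035 0"

```text
t: 23.5
tool_pos: [0.5922, 0.2176, 0.0902]
orientation: [[-0.095, 0.995, 0.0], [0.995, 0.095, -0.0], [-0.0, 0.0, -1.0]]
contact_force: [-1.0, 0.3, 3.6]
grip_width: 0.0076
finger_force: 28.4
```

Call:
step_arm:
  series: "-1 0 0 0.004 0; -1 0 0 0.008 0; -0.5 0 0 0.008 0; -0.4 0 0 0.008 0; -0.4 0 0 0 0; -0.4 0 0 -0.1 0; -0.3 0 0 -0.22 0; 0 0 0 -0.35 0; 0.2 0 0 -0.45 0; 0.2 0 0 -0.55 0"

```text
t: 24.5
tool_pos: [0.5921, 0.2177, 0.2561]
orientation: [[-0.095, 0.995, 0.0], [0.995, 0.095, 0.0], [0.0, 0.0, -1.0]]
contact_force: [0.7, 1.1, 0.5]
grip_width: 0.0513
finger_force: 0.0
```

Call:
step_arm:
  series: "0.2 -0.44 -0.25 -0.1 0.06; 0.2 -0.44 -0.25 -0.1 0.06; 0.2 -0.44 -0.25 -0.1 0.06; 0.2 -0.44 -0.25 -0.1 0.06; 0.2 -0.44 -0.25 -0.1 0.06; 0.2 -0.44 -0.25 -0.1 0.06; 0.2 -0.44 -0.25 -0.1 0.06; 0.2 -0.44 -0.25 -0.1 0.06; 0.2 -0.44 -0.25 -0.1 0.06; 0.2 -0.44 -0.25 -0.1 0.06"

```text
t: 25.5
tool_pos: [0.5301, 0.0797, 0.2844]
orientation: [[-0.002, 1.0, -0.001], [1.0, 0.002, 0.0], [0.0, -0.001, -1.0]]
contact_force: [-0.0, 0.1, -0.1]
grip_width: 0.0513
finger_force: 0.0
```

```bash
python3 to.py .47 .115 .01 0; python3 - <<'E'
from h import *
m,im=snap("wrist","blow_w.png")
np.savez("blow_w.npz",im=im,**{k:np.array(v) for k,v in m.items()})
E
```

```text
t 25.5 pos [0.5301 0.0797 0.2844] yaw 0.11 q [ 1.6351  5.4366 -7.7349 76.8603  0.0032 91.5215] | fr [ 0.1181 -0.1996  0.9148] turn 0.0013 grip 0.05127844474685263 0.0
```

View pics/blow_w.png

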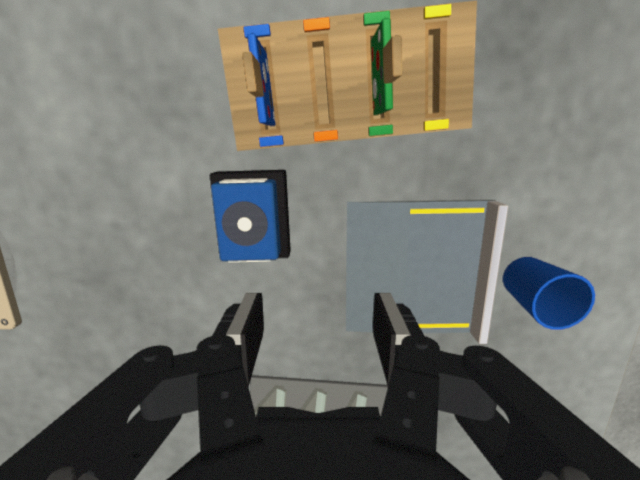

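Both boards stand in their colours' slots. The blower is at about (245,224), the yellow lines run along rows 211 and 325, and the fence face is at about column 486.

```bash
python3 - <<'E'
from h import *
m=np.load("blow_w.npz"); im=m["im"]
for b in blobs(im,[22,150,120],[34,255,255],60,(390,190,500,340)): print("line",b[0],b[1],b[2],bp(m,b[0],.008), bp(m,cv2.boxPoints(b[2]),.008)[:,:2].tolist())
b=max(blobs(im,[100,150,80],[125,255,255],500,(200,165,300,275)),key=lambda b:b[1])
print("body",b[1]); print(bp(m,cv2.boxPoints(b[2]),.058)[:,:2], bp(m,b[2][0],.058),b[2][2])
print("disc",bp(m,(245,225),.058)); print("bumper far edge",bp(m,[(211,174),(287,171)],.026)[:,:2],"deck edges",bp(m,[(348,202),(347,330)],0)[:,:2],"fence foot",bp(m,[(488,203),(470,338)],.008)[:,:2])
E
```

```text
line [447.195  210.3428] 318 ((446.5060729980469, 210.36875915527344), (4.261722564697266, 73.0557632446289), 89.06080627441406) [[0.6943 0.0695 0.008 ]] [[0.6465871115173943, 0.07135643029002703], [0.7394608313435787, 0.07304363795993293], [0.7403701939271451, 0.06752149337956442], [0.6471384325590408, 0.06582042495970568]]
line [442.2629 325.2   ] 175 ((443.02716064453125, 325.2760009765625), (3.6162028312683105, 49.988685607910156), 88.78113555908203) [[ 0.7067 -0.0969  0.008 ]] [[0.6719254452939191, -0.09499351010171958], [0.7427972558358411, -0.09314397155090975], [0.7436956719056346, -0.0989808851473325], [0.6725654242789063, -0.10084456028095973]]
body 2919
[[0.4124 0.1098]
 [0.481  0.1137]
 [0.4828 0.0228]
 [0.409  0.0183]] [[0.4464 0.0678 0.058 ]] 86.77547454833984
disc [[0.4461 0.0625 0.058 ]]
bumper far edge [[0.4026 0.1165]
 [0.4927 0.1201]] deck edges [[ 0.5681  0.0786]
 [ 0.5719 -0.1099]] fence foot [[ 0.7449  0.079 ]
 [ 0.749  -0.1177]]
```

Call:
step_arm:
  series: "-0.05 0.16 -0.28 0 -0.011; -0.05 0.16 -0.28 0.05 -0.011; -0.05 0.165 -0.28 0.2 -0.011; -0.05 0.165 -0.28 0.35 -0.011; -0.05 0.165 -0.28 0.48 -0.011; -0.05 0.165 -0.28 0.55 -0.011; -0.05 0.165 -0.28 0.58 -0.011; -0.05 0.165 -0.28 0.6 -0.011; -0.05 0.165 -0.28 0.6 -0.011; -0.05 0.165 -0.28 0.6 -0.011"

```text
t: 26.55
tool_pos: [0.4474, 0.1287, 0.106]
orientation: [[-0.018, 1.0, 0.003], [1.0, 0.018, 0.0], [0.0, 0.003, -1.0]]
contact_force: [0.2, -0.3, 0.3]
grip_width: 0.041
finger_force: 0.0
```

```bash
python3 to.py .446 .13 .036 1.1; python3 - <<'E'
from h import *
m,im=snap("wrist","bw2.png"); cv2.imwrite("pics/bw2.png",im[60:420,100:560,::-1])
E
```

```text
t 26.55 pos [0.4474 0.1287 0.106 ] yaw 1.05 q [  8.0861   5.7097 -30.1976  53.9432   0.0001  97.0394] | fr [ 0.0043 -0.005   0.2334] turn -0.0006 grip 0.040993167916970226 0.0
```

View pics/bw2.png

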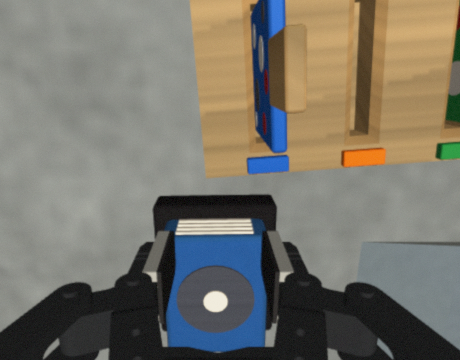

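The crop shows the blower's bumper edge at row 256 (full image), its body edge at row 279, and a gap to the rack whose edge is near row 230.

```bash
python3 - <<'E'
from h import *
m=camera_model("wrist")
print(bp(m,(314,280),.058),bp(m,[(253,257),(376,256)],.026)[:,:2],"rack",bp(m,[(308,237),(390,230)],.04))
E
```

```text
[[0.4445 0.1215 0.058 ]] [[0.4009 0.1245]
 [0.4882 0.1268]] rack [[0.4401 0.1441 0.04  ]
 [0.4933 0.1497 0.04  ]]
```

Call:
step_arm:
  series: "-0.05 0.028 -0.01 0 0; -0.05 0.028 -0.01 0.05 0; -0.05 0.028 -0.01 0.09 0; -0.05 0.028 -0.01 0.12 0; -0.05 0.028 -0.01 0.15 0; -0.05 0.028 -0.01 0.17 0; -0.05 0.028 -0.01 0.19 0; -0.05 0.028 -0.01 0.2 0; -0.05 0.028 -0.01 0.21 0; -0.05 0.028 -0.01 0.21 0"

```text
t: 27.6
tool_pos: [0.4427, 0.1368, 0.0415]
orientation: [[-0.018, 1.0, -0.0], [1.0, 0.018, -0.0], [-0.0, -0.0, -1.0]]
contact_force: [-1.1, 0.8, 0.1]
grip_width: 0.0406
finger_force: 0.0
```

Call:
step_arm:
  series: "-0.05 -0.02 0 0 0; -0.05 -0.035 0 0 0; -0.05 -0.05 0 0 0; -0.05 -0.065 0 0 0; -0.05 -0.08 0 0 0; -0.05 -0.095 0 0 0; -0.05 -0.11 0 0 0; -0.05 -0.125 0 0 0; -0.05 -0.14 0 0 0; -0.05 -0.14 0 0 0"

```text
t: 28.6
tool_pos: [0.4439, 0.0942, 0.0419]
orientation: [[-0.018, 1.0, 0.001], [1.0, 0.018, -0.001], [-0.001, 0.001, -1.0]]
contact_force: [0.4, 2.5, 2.7]
grip_width: 0.0403
finger_force: 1.3
```

```bash
cat > blow.py <<'E'
from h import *
m,im=snap("top")
B=blobs(im,[100,130,60],[125,255,255],300,(250,200,360,360))
for b in B: print("body",b[1],b[2],bp(m,b[2][0],.058)[0],bp(m,cv2.boxPoints(b[2]),.058)[:,:2].tolist())
E
python3 blow.py; python3 to.py .4445 .042 .043 1.1
```

```text
body 496 ((297.5, 311.5), (29.0, 29.0), 90.0) [0.4454 0.0277 0.058 ] [[0.47932414923871536, 0.06284746519634318], [0.480255399450249, -0.006371135949798847], [0.41166448944287876, -0.007220523517852559], [0.41078235398801166, 0.061487882832599004]]
t 28.65 pos [0.4439 0.0942 0.0419] yaw 1.02 q [  3.8558   9.5522 -35.2352  45.1827  -0.07    92.8391] | fr [-0.174  -0.0011 -0.0036] turn -0.0009 grip 0.04078645003506749 1.0245635803281061
```

Call:
step_arm:
  series: "-0.05 -0.02 0 0 0; -0.05 -0.04 0 0 0; -0.05 -0.06 0 0 0; -0.05 -0.08 0 0 0; -0.05 -0.1 0 0 0; -0.05 -0.12 0 0 0; -0.05 -0.14 0 0 0; -0.05 -0.16 0 0 0; -0.05 -0.175 0 0 0; -0.05 -0.175 0 0 0"

```text
t: 29.65
tool_pos: [0.4445, 0.042, 0.0418]
orientation: [[-0.018, 1.0, -0.0], [1.0, 0.018, -0.0], [-0.0, -0.0, -1.0]]
contact_force: [0.4, 4.0, 2.0]
grip_width: 0.0407
finger_force: 1.5
```

Call:
step_arm:
  series: "-0.05 0.06 0 0 0; -0.05 0.12 0 -0.05 0; -0.05 0.15 0 -0.2 0; -0.05 0.15 0 -0.35 0; -0.05 0.15 0 -0.5 0; -0.05 0.15 -0.02 -0.6 0; -0.05 0.15 -0.04 -0.7 0; -0.05 0.15 -0.05 -0.75 0; -0.05 0.15 -0.05 -0.75 0; -0.05 0.15 -0.05 -0.75 0"

```text
t: 30.65
tool_pos: [0.4283, 0.0865, 0.2659]
orientation: [[-0.018, 1.0, -0.001], [1.0, 0.018, -0.002], [-0.002, -0.001, -1.0]]
contact_force: [-0.7, -0.4, -0.2]
grip_width: 0.0404
finger_force: 0.0
```

```bash
cat > bw.py <<'E'
from h import *
import sys
m,im=snap("wrist")
np.savez("bw.npz",im=im,**{k:np.array(v) for k,v in m.items()}); cv2.imwrite("pics/bw.png",im[:,:,::-1])
b=max(blobs(im,[100,140,60],[125,255,255],500),key=lambda b:b[1])
print("body",b[1],b[2],bp(m,b[2][0],.058)[0],bp(m,cv2.boxPoints(b[2]),.058)[:,:2].tolist())
E
python3 bw.py; python3 to.py .4 0 .02 90
```

```text
body 2774 ((333.0, 292.5), (77.0, 60.0), 90.0) [ 0.4465 -0.0063  0.058 ] [[0.411616759723134, 0.04021495760166745], [0.4783789622630391, 0.041406800789653475], [0.48404426266108574, -0.05638888190999769], [0.41201951774103657, -0.05770379090836858]]
t 30.7 pos [0.4279 0.0866 0.2652] yaw 1.03 q [  2.9974  -4.5091 -20.0765  74.5747  -0.0766  91.964 ] | fr [-0.2858 -0.0963  0.8179] turn -0.9885 grip 0.04070821110242415 0.0
```

Call:
step_arm:
  series: "0.2 -0.33 -0.23 0 -1; 0.2 -0.33 -0.23 0 -1; 0.2 -0.33 -0.23 0 -1; 0.2 -0.33 -0.23 0.1 -1; 0.2 -0.33 -0.23 0.2 -1; 0.2 -0.33 -0.23 0.3 -1; 0.2 -0.33 -0.23 0.38 -1; 0.2 -0.33 -0.23 0.38 -1; 0.2 -0.33 -0.23 0.38 -1; 0.2 -0.33 -0.23 0.38 -1"

```text
t: 31.7
tool_pos: [0.3596, -0.0131, 0.1505]
orientation: [[-0.995, 0.099, -0.005], [0.099, 0.995, 0.0], [0.005, -0.0, -1.0]]
contact_force: [-0.2, -0.3, 0.2]
grip_width: 0.0511
finger_force: 0.0
```

Call:
step_arm:
  series: "0.2 0 0 0 -0.05; 0.2 0 0 0 -0.05; 0.2 0 0 0 -0.05; 0.2 0 0 0 -0.05; 0.2 0 0 0 -0.05; 0.2 0 0 0 -0.05; 0.2 0 0 0 -0.05; 0.2 0 0 0 -0.05; 0.2 0 0 0 -0.05; 0.2 0 0 0 -0.05"

```text
t: 32.7
tool_pos: [0.3616, -0.0131, 0.1528]
orientation: [[-1.0, 0.027, 0.0], [0.027, 1.0, -0.0], [-0.0, -0.0, -1.0]]
contact_force: [-0.8, -0.2, 0.1]
grip_width: 0.051
finger_force: 0.0
```

```bash
python3 to.py .367 -.014 .01 91.1; python3 blow.py
```

```text
t 32.7 pos [ 0.3616 -0.0131  0.1528] yaw 88.47 q [-12.3517  -8.3022 -37.4332  60.8604   0.0008 -10.822 ] | fr [-0.018  -0.0024  0.4759] turn -0.0292 grip 0.0509695976931446 0.0
body 722 ((315.5, 311.5), (29.0, 37.0), 90.0) [ 0.4459 -0.0151  0.058 ] [[0.47977357398478443, 0.029442316012935205], [0.4809626368285582, -0.05893915837656823], [0.41233442125119574, -0.05940065827943702], [0.41120807678250415, 0.028328876927949272]]
```

Call:
step_arm:
  series: "0.2 -0.02 -0.002 0.1 -0.029; 0.2 -0.025 -0.002 0.2 -0.029; 0.2 -0.025 -0.002 0.28 -0.029; 0.2 -0.025 -0.002 0.34 -0.029; 0.2 -0.025 -0.002 0.39 -0.029; 0.2 -0.025 -0.002 0.42 -0.029; 0.2 -0.025 -0.002 0.44 -0.029; 0.2 -0.025 -0.002 0.46 -0.029; 0.2 -0.025 -0.002 0.474 -0.029; 0.2 -0.025 -0.002 0.474 -0.029"

```text
t: 33.75
tool_pos: [0.369, -0.0139, 0.0104]
orientation: [[-1.0, -0.019, -0.0], [-0.019, 1.0, 0.0], [0.0, 0.0, -1.0]]
contact_force: [0.3, -0.1, -0.2]
grip_width: 0.0514
finger_force: 0.0
```

Call:
step_arm:
  series: "0.2 -0.04 0 0 0; 0.2 -0.08 0 0 0; 0.2 -0.12 0 0 0; 0.2 -0.17 0 0 0; 0.2 -0.22 0 0 0; 0.2 -0.27 0 0 0; 0.2 -0.32 0 0 0; 0.2 -0.37 0 0 0; 0.2 -0.42 0 0 0; 0.2 -0.45 0 0 0"

```text
t: 34.75
tool_pos: [0.5043, -0.0112, 0.0101]
orientation: [[-1.0, -0.019, -0.002], [-0.019, 1.0, 0.0], [0.002, 0.0, -1.0]]
contact_force: [-1.8, 0.3, -1.0]
grip_width: 0.0512
finger_force: 1.1
```

```bash
python3 to.py .646 -.013 .016 91.1; python3 blow.py
```

```text
t 34.75 pos [ 0.5043 -0.0112  0.0101] yaw 91.1 q [ -8.6047  16.8337 -30.5586  42.7474  -0.0161  -9.704 ] | fr [-0.4722 -0.0152 -0.021 ] turn -0.0 grip 0.051190077320356395 1.0877728741911596
```

Call:
step_arm:
  series: "0.2 -0.05 0 0 0; 0.2 -0.1 0 -0.004 0; 0.2 -0.15 0 -0.008 0; 0.2 -0.2 0 -0.012 0; 0.2 -0.25 0 -0.016 0; 0.2 -0.3 0 -0.02 0; 0.2 -0.35 0 -0.022 0; 0.2 -0.39 0 -0.022 0; 0.2 -0.42 0 -0.022 0; 0.2 -0.42 0 -0.022 0"

```text
t: 35.8
tool_pos: [0.6324, -0.009, 0.0173]
orientation: [[-1.0, -0.019, 0.003], [-0.019, 1.0, -0.0], [-0.003, -0.0, -1.0]]
contact_force: [0.2, -0.1, 0.4]
grip_width: 0.051
finger_force: 0.0
```

Call:
step_arm:
  series: "0.2 -0.008 0 0 0; 0.2 -0.016 0 0 0; 0.2 -0.024 0 0 0; 0.2 -0.03 0 0 0; 0.2 -0.036 0 0 0; 0.2 -0.041 0 0 0; 0.2 -0.046 0 0 0; 0.2 -0.05 0 0 0; 0.2 -0.05 0 0 0; 0.2 -0.05 0 0 0"

```text
t: 36.8
tool_pos: [0.6427, -0.0087, 0.0171]
orientation: [[-1.0, -0.019, -0.004], [-0.019, 1.0, -0.0], [0.004, -0.0, -1.0]]
contact_force: [-6.1, -0.1, 4.2]
grip_width: 0.0513
finger_force: 2.8
```

```bash
python3 to.py .646 -.013 .016 91.1; python3 - <<'E'
from h import *
m,im=snap("wrist","bw3.png"); print(state()["contact_force"])
E
```

```text
t 36.8 pos [ 0.6427 -0.0087  0.0171] yaw 91.07 q [ -6.5186  27.8645 -12.1179  50.2413  -0.0305  -7.5926] | fr [-0.0108 -0.0146  0.0036] turn -0.0003 grip 0.051256390527077325 2.7534738555550575
[-5.9038  0.6753  4.8165]
```

View pics/bw3.png

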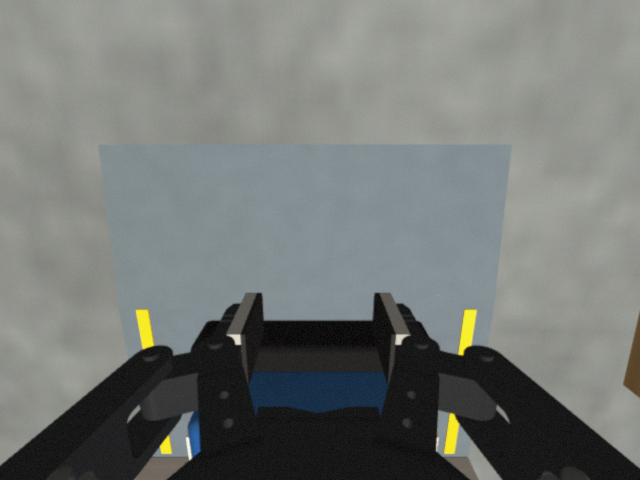

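The picture shows the blower's bumper (row 325–370) square to the fingers on the level deck, midway between the yellow lines (cols 145 and 465), and the force has risen to 6 N.

Call:
step_arm:
  series: "0.2 -0.005 0 0 0; 0.2 -0.01 0 0 0; 0.2 -0.015 0 0 0; 0.2 -0.015 0 0 0; 0.2 -0.015 0 0 0; 0.2 -0.02 0 0 0; 0.2 -0.025 0 0 0; 0.2 -0.025 0 0 0; 0.2 -0.025 0 0 0; 0.2 -0.025 0 0 0"

```text
t: 37.85
tool_pos: [0.6437, -0.0086, 0.0167]
orientation: [[-1.0, -0.019, -0.016], [-0.019, 1.0, -0.001], [0.016, -0.0, -1.0]]
contact_force: [-18.5, -1.4, 14.4]
grip_width: 0.0511
finger_force: 9.2
```

Call:
step_arm:
  series: "0.2 0.05 0 0 0; 0.2 0.12 0 -0.05 0; 0.2 0.2 0 -0.2 0; 0.2 0.2 0 -0.35 0; 0.2 0.2 0 -0.5 0; 0.2 0.2 0 -0.65 0; 0.2 0.2 0 -0.8 0; 0.2 0.2 0 -0.8 0; 0.2 0.2 0 -0.8 0; 0.2 0.2 0 -0.8 0"

```text
t: 38.85
tool_pos: [0.5919, -0.0096, 0.256]
orientation: [[-1.0, -0.019, -0.001], [-0.019, 1.0, 0.0], [0.001, 0.0, -1.0]]
contact_force: [0.7, -0.4, -0.6]
grip_width: 0.0512
finger_force: 0.0
```

```bash
python3 to.py .513 .3 .2 90; python3 bw.py; python3 - <<'E'
from h import *
m=np.load("bw.npz"); im=m["im"]
m2,im2=snap("scene"); b=cv2.resize(im2[160:320,230:450],(550,400),interpolation=cv2.INTER_CUBIC)
cv2.imwrite("pics/s4.png",np.vstack([cv2.resize(im[150:480,100:540],(550,198)),b])[:,:,::-1])
E
```

```text
t 38.85 pos [ 0.5919 -0.0096  0.256 ] yaw 91.08 q [-7.1892 11.87   -3.5907 74.6132  0.0077 -8.2728] | fr [0.2431 1.0367 0.1874] turn 0.012 grip 0.051204541912486246 0.0
body 3423 ((316.0, 305.0), (62.0, 82.0), 90.0) [ 0.6947 -0.0092  0.058 ] [[0.6575510217754129, -0.05502172211030433], [0.6559199675040404, 0.03532385435664413], [0.7341356127681703, 0.039473598941603974], [0.7358597486330953, -0.056560880991797804]]
```

View pics/s4.png

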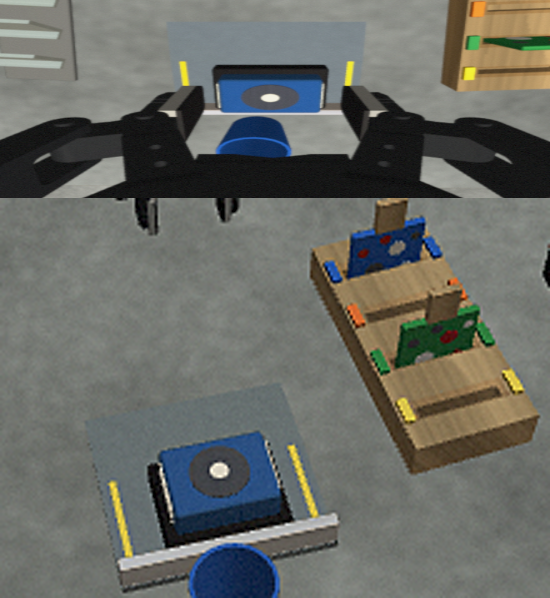

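Call:
step_arm:
  series: "0.2 0.14 0.66 0 0; 0.2 0.14 0.66 0 0; 0.2 0.14 0.66 0 0; 0.2 0.14 0.66 0 0; 0.2 0.14 0.66 0 0; 0.2 0.14 0.66 0 0; 0.2 0.14 0.66 0 0; 0.2 0.14 0.66 0 0; 0.2 0.14 0.66 0 0; 0.2 0.14 0.66 0 0"

```text
t: 39.95
tool_pos: [0.5471, 0.1864, 0.2571]
orientation: [[-1.0, -0.017, -0.0], [-0.017, 1.0, -0.0], [0.0, -0.0, -1.0]]
contact_force: [0.8, 0.8, 0.5]
grip_width: 0.0514
finger_force: 0.0
```

Call:
step_arm:
  series: "0.5 0.14 0.66 0 0; 0.5 0.14 0.66 0 0; 0.5 0.14 0.66 0 0; 0.5 0.14 0.66 0 0; 0.5 0.14 0.66 0 0; 0.5 0.14 0.66 0 0; 0.5 0.14 0.66 0 0; 0.5 0.14 0.66 0 0; 0.5 0.14 0.66 0 0; 0.5 0.14 0.66 0 0"

```text
t: 40.95
tool_pos: [0.5015, 0.3836, 0.2573]
orientation: [[-1.0, -0.017, 0.0], [-0.017, 1.0, 0.0], [-0.0, 0.0, -1.0]]
contact_force: [-1.1, -0.2, 0.4]
grip_width: 0.0637
finger_force: 0.0
```

```bash
python3 to.py .513 .388 .034 90; python3 - <<'E'
from h import *
m,im=snap("wrist"); np.savez("plug.npz",im=im,**{k:np.array(v) for k,v in m.items()})
u=pj(m,[.5132,.3877,.056])[0].astype(int); print(u)
r=(max(u[0]-60,0),max(u[1]-60,0),u[0]+60,u[1]+60)
for b in blobs(im,[0,0,0],[180,255,80],150,r): print(b[1],b[2],bp(m,b[2][0],.056)[0],bp(m,cv2.boxPoints(b[2]),.056)[:,:2].tolist())
c=im[r[1]:r[3],r[0]:r[2]]; cv2.imwrite("pics/plug.png",cv2.resize(c,None,fx=4,fy=4,interpolation=cv2.INTER_CUBIC)[:,:,::-1]); print(r)
E
```

```text
t 40.95 pos [0.5015 0.3836 0.2573] yaw 90.99 q [31.5517 15.8204  1.5936 75.7683 -0.0027 30.5614] | fr [-0.0387  0.014   0.7442] turn 0.011 grip 0.06373891274132522 0.0
[320 226]
1142 ((321.69659423828125, 221.14138793945312), (27.488054275512695, 43.848018646240234), 4.763641834259033) [0.5075 0.3883 0.056 ] [[0.5307456560393237, 0.37204309014063874], [0.4832706822967575, 0.37552114236552026], [0.48518369232871483, 0.40400968511242846], [0.5328385362147176, 0.40168622718908986]]
(np.int64(260), np.int64(166), np.int64(380), np.int64(286))
```

View pics/plug.png

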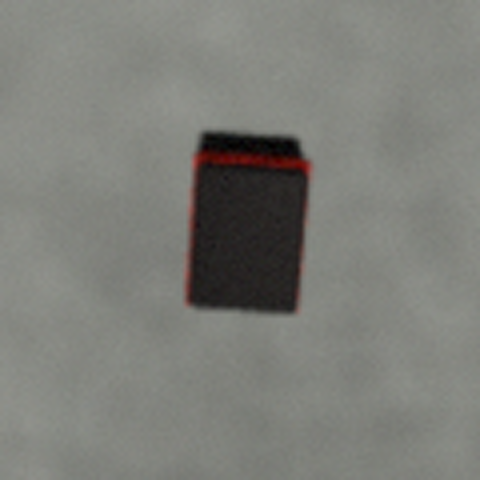

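The crop shows the top face's corners at about (197,166), (308,168), (297,311) and (187,306), i.e. turned a few degrees.

```bash
python3 - <<'E'
from h import *
m=np.load("plug.npz")
P=bp(m,np.array([(196,166),(308,168),(297,311),(187,306)])/4+[260,166],.056)[:,:2]
print(P,P.mean(0)); d=(P[2]+P[3]-P[0]-P[1]); d2=P[1]-P[0]+P[2]-P[3]
d=-d; print(np.degrees(np.arctan2(d[1],d[0])),np.degrees(np.arctan2(d2[1],d2[0])),np.linalg.norm(d)/2,np.linalg.norm(d2)/2)
# box from stand view: box corners & socket
s=np.load("stand_w.npz"); im=s["im"]
u=(200,285,340,365); c=im[u[1]:u[3],u[0]:u[2]]; cv2.imwrite("pics/box.png",cv2.resize(c,None,fx=5,fy=5,interpolation=cv2.INTER_CUBIC)[:,:,::-1])
E
```

```text
[[0.4931 0.3748]
 [0.4932 0.4041]
 [0.5324 0.4024]
 [0.5315 0.3727]] [0.5125 0.3885]
177.23795831780555 89.06089055736645 0.03884272328860128 0.029524685729103092
```

Call:
step_arm:
  series: "0.6 -0.037 0.016 0.1 0.033; 0.6 -0.037 0.016 0.25 0.033; 0.6 -0.037 0.016 0.38 0.033; 0.6 -0.037 0.016 0.48 0.033; 0.6 -0.037 0.016 0.56 0.033; 0.6 -0.037 0.016 0.63 0.033; 0.6 -0.037 0.016 0.68 0.033; 0.6 -0.037 0.016 0.71 0.033; 0.6 -0.037 0.016 0.735 0.033; 0.6 -0.037 0.016 0.735 0.033"

```text
t: 42.0
tool_pos: [0.5118, 0.3894, 0.0362]
orientation: [[-0.999, 0.033, -0.001], [0.033, 0.999, -0.0], [0.001, -0.0, -1.0]]
contact_force: [-0.3, 0.4, 0.5]
grip_width: 0.0682
finger_force: 0.0
```

Call:
step_arm:
  series: "0.3 0 0 0 0; 0 0 0 0 0; -0.2 0 0 0 0; -0.4 0 0 0 0; -0.6 0 0 0 0; -0.8 0 0 0 0; -1 0 0 0 0; -1 0 0 0 0; -1 0 0 0 0; -1 0 0 0 0"
  force: 40

```text
t: 43.0
tool_pos: [0.5126, 0.3897, 0.0377]
orientation: [[-0.999, 0.033, 0.001], [0.033, 0.999, 0.0], [-0.001, 0.0, -1.0]]
contact_force: [-0.1, -1.5, 6.1]
grip_width: 0.0294
finger_force: 41.6
```

Call:
step_arm:
  series: "-1 0 0 -0.05 0; -1 0 0 -0.1 0; -1 0 0 -0.2 0; -1 0 0 -0.3 0; -1 0 0 -0.4 0; -1 0 0 -0.5 0; -1 0 0 -0.6 0; -1 0 0 -0.65 0; -1 0 0 -0.7 0; -1 0 0 -0.7 0"

```text
t: 44.0
tool_pos: [0.5129, 0.3903, 0.2489]
orientation: [[-0.999, 0.033, 0.003], [0.033, 0.999, 0.002], [-0.003, 0.002, -1.0]]
contact_force: [0.3, 0.2, -1.1]
grip_width: 0.0292
finger_force: 40.8
```

```bash
python3 to.py .45 -.37 .25 80
```

```text
t 44.0 pos [0.5129 0.3903 0.2489] yaw 88.12 q [31.5201 17.223   2.4491 75.0113  0.01   33.4006] | fr [ 0.1265 -2.5399 -0.0097] turn 0.0902 grip 0.029202876537520864 40.83607051928993
```

Call:
step_arm:
  series: "-1 -0.01 -0.09 0 0; -1 -0.02 -0.19 0 0; -1 -0.03 -0.29 0 0; -1 -0.05 -0.4 0 0; -1 -0.06 -0.51 0 0; -1 -0.07 -0.61 0 0; -1 -0.08 -0.71 0 0; -1 -0.1 -0.8 0 0; -1 -0.102 -0.84 0 0; -1 -0.102 -0.84 0 0"

```text
t: 45.0
tool_pos: [0.5335, 0.1355, 0.2452]
orientation: [[-0.999, 0.035, -0.003], [0.035, 0.999, -0.0], [0.003, -0.0, -1.0]]
contact_force: [0.2, -0.1, -2.6]
grip_width: 0.0288
finger_force: 40.8
```

Call:
step_arm:
  series: "-1 -0.01 -0.09 0 0; -1 -0.02 -0.19 0 0; -1 -0.03 -0.29 0 0; -1 -0.05 -0.4 0 0; -1 -0.06 -0.51 0 0; -1 -0.07 -0.61 0 0; -1 -0.08 -0.71 0 0; -1 -0.1 -0.8 0 0; -1 -0.102 -0.84 0 0; -1 -0.102 -0.84 0 0"

```text
t: 46.0
tool_pos: [0.5567, -0.1162, 0.2459]
orientation: [[-0.999, 0.034, -0.001], [0.034, 0.999, 0.001], [0.001, 0.001, -1.0]]
contact_force: [0.9, -0.4, -1.4]
grip_width: 0.0292
finger_force: 40.8
```

Call:
step_arm:
  series: "-1 -0.01 -0.09 0 0.02; -1 -0.02 -0.19 0 0.04; -1 -0.03 -0.29 0 0.06; -1 -0.05 -0.4 0 0.08; -1 -0.06 -0.51 0 0.096; -1 -0.07 -0.61 0 0.096; -1 -0.08 -0.71 0 0.096; -1 -0.1 -0.8 0 0.096; -1 -0.102 -0.84 0 0.096; -1 -0.102 -0.84 0 0.096"

```text
t: 47.0
tool_pos: [0.5792, -0.3687, 0.2459]
orientation: [[-0.983, 0.183, -0.001], [0.183, 0.983, 0.001], [0.001, 0.001, -1.0]]
contact_force: [-0.5, -0.5, -2.0]
grip_width: 0.0291
finger_force: 40.8
```

```bash
python3 to.py .515 -.377 .12 79.5; python3 - <<'E'
from h import *
m,im=snap("wrist"); np.savez("box.npz",im=im,**{k:np.array(v) for k,v in m.items()})
cv2.imwrite("pics/box.png",im[:,:,::-1])
E
```

```text
t 47.0 pos [ 0.5792 -0.3687  0.2459] yaw 79.46 q [-37.8817  21.8346   8.4689  76.707    0.0321 -27.3435] | fr [ 0.2049 -0.0669  0.4198] turn -0.0004 grip 0.029098244524767898 40.757330582127906
```

View pics/box.png

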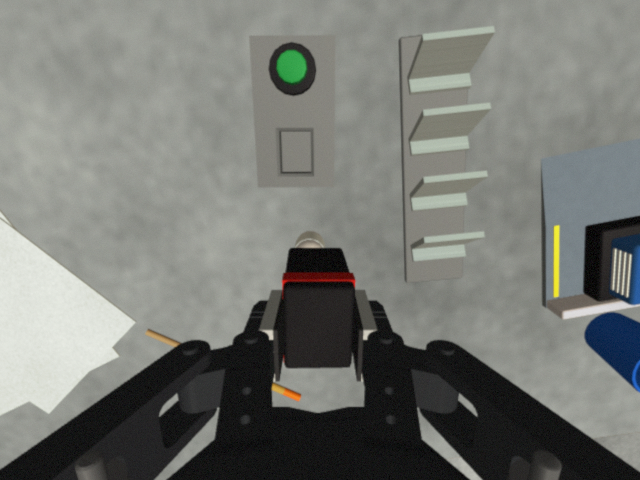

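The box top's corners are at (250,37), (335,36), (334,186) and (259,187). The socket mouth is (277,128)–(313,174) and the button (292,66). The held plug's foot edge is at row 248 and its top at rows 284–366.

```bash
python3 - <<'E'
from h import *
m=np.load("box.npz"); im=m["im"]
B=bp(m,[(250,37),(335,36),(334,186),(259,187)],.036)[:,:2]; print("box",B,B.mean(0))
a=(B[2]+B[3]-B[0]-B[1])/2; b=(B[1]+B[2]-B[0]-B[3])/2
print("len",np.linalg.norm(a),"yaw",np.degrees(np.arctan2(a[1],a[0])),"wid",np.linalg.norm(b),np.degrees(np.arctan2(b[1],b[0])))
g=cv2.cvtColor(im,cv2.COLOR_RGB2GRAY).astype(int)
print("row150",list(zip(range(268,322),g[145:155,268:322].mean(0).round().astype(int))))
print("col295",list(zip(range(118,192),g[118:192,290:300].mean(1).round().astype(int))))
T=np.array(state()["orientation"]);p=np.array(state()["tool_pos"])
k=max(blobs(im,[50,150,60],[75,255,255],100,(260,30,330,100)),key=lambda b:b[1]); print("button",bp(m,k[0],.046))
for n,uv,z in[("foot edge",[(290,248),(345,249)],p[2]-.038),("top far",[(284,284),(354,284)],p[2]+.018),("top near",[(286,366),(351,366)],p[2]+.018)]: print(n,(bp(m,uv,z)-p)@T)
E
```

```text
box [[ 0.4029 -0.3993]
 [ 0.4166 -0.3215]
 [ 0.553  -0.3458]
 [ 0.5395 -0.4236]] [ 0.478  -0.3725]
len 0.13864912806147814 yaw -10.121023093161652 wid 0.07897234377550943 80.10504159613026
row150 [(268, np.int64(128)), (269, np.int64(129)), (270, np.int64(129)), (271, np.int64(128)), (272, np.int64(128)), (273, np.int64(128)), (274, np.int64(128)), (275, np.int64(128)), (276, np.int64(121)), (277, np.int64(115)), (278, np.int64(112)), (279, np.int64(97)), (280, np.int64(78)), (281, np.int64(90)), (282, np.int64(119)), (283, np.int64(128)), (284, np.int64(130)), (285, np.int64(129)), (286, np.int64(130)), (287, np.int64(129)), (288, np.int64(129)), (289, np.int64(130)), (290, np.int64(129)), (291, np.int64(130)), (292, np.int64(130)), (293, np.int64(129)), (294, np.int64(130)), (295, np.int64(130)), (296, np.int64(130)), (297, np.int64(130)), (298, np.int64(130)), (299, np.int64(129)), (300, np.int64(130)), (301, np.int64(129)), (302, np.int64(130)), (303, np.int64(129)), (304, np.int64(130)), (305, np.int64(130)), (306, np.int64(130)), (307, np.int64(130)), (308, np.int64(132)), (309
[... 1440 characters left out ...]
.int64(126)), (171, np.int64(105)), (172, np.int64(66)), (173, np.int64(82)), (174, np.int64(104)), (175, np.int64(110)), (176, np.int64(117)), (177, np.int64(128)), (178, np.int64(129)), (179, np.int64(129)), (180, np.int64(129)), (181, np.int64(129)), (182, np.int64(130)), (183, np.int64(129)), (184, np.int64(128)), (185, np.int64(129)), (186, np.int64(132)), (187, np.int64(142)), (188, np.int64(149)), (189, np.int64(151)), (190, np.int64(151)), (191, np.int64(152))]
button [[ 0.436  -0.3663  0.046 ]]
foot edge [[ 0.0172 -0.0166  0.038 ]
 [ 0.0165  0.0148  0.038 ]]
top far [[ 0.0201 -0.0145 -0.018 ]
 [ 0.02    0.0141 -0.018 ]]
top near [[-0.0195 -0.0148 -0.018 ]
 [-0.0195  0.014  -0.018 ]]
```

```bash
python3 - <<'E'
from h import *
m=np.load("box.npz"); im=m["im"]
print("socket",bp(m,(295,151.8),.036), bp(m,[(275.5,151.8),(314.5,151.8),(295,126.7),(295,177)],.036)[:,:2].tolist())
g=cv2.cvtColor(im,cv2.COLOR_RGB2GRAY).astype(int)
for c in (296,330,340): print(c,g[240:300,c-3:c+4].mean(1).round().astype(int).tolist())
for r in (251,265,300,355): print(r,g[r-1:r+2,270:290].mean(0).round().astype(int).tolist(),g[r-1:r+2,338:362].mean(0).round().astype(int).tolist())
print(g[355:380,310:330].mean(1).round().astype(int).tolist())
E
```

```text
socket [[ 0.5114 -0.3791  0.036 ]] [[0.5077723517247619, -0.39866981402369717], [0.5150809569503169, -0.3595294645988143], [0.48771423176469786, -0.3741764000239549], [0.5362816844555658, -0.38426272468956224]]
296 [129, 130, 135, 137, 139, 137, 131, 104, 36, 11, 11, 16, 10, 13, 10, 12, 10, 13, 13, 13, 12, 11, 10, 8, 12, 15, 13, 9, 11, 12, 12, 11, 25, 33, 34, 32, 33, 33, 34, 44, 55, 40, 20, 5, 15, 15, 20, 23, 26, 30, 32, 35, 36, 35, 36, 37, 36, 35, 36, 36]
330 [133, 133, 131, 132, 131, 130, 128, 105, 47, 14, 11, 13, 12, 12, 11, 15, 14, 12, 13, 13, 9, 13, 11, 10, 11, 11, 13, 14, 11, 12, 9, 14, 25, 31, 35, 34, 33, 36, 35, 52, 62, 42, 17, 13, 13, 14, 19, 22, 25, 30, 35, 35, 37, 36, 37, 38, 37, 39, 38, 37]
340 [135, 136, 136, 136, 136, 135, 134, 123, 88, 57, 44, 37, 28, 25, 20, 15, 13, 13, 13, 12, 13, 11, 8, 11, 10, 16, 11, 11, 13, 13, 11, 12, 26, 30, 35, 32, 34, 30, 35, 51, 62, 41, 16, 13, 14, 17, 14, 22, 26, 30, 35, 37, 38, 39, 38, 38, 37, 37, 39, 40]
251 [158, 157, 158, 157, 155, 155, 155, 155, 154, 153, 155, 154, 153, 152, 151, 153, 153, 148, 103, 45] [7, 9, 15, 26, 68, 119, 133, 135, 133, 133, 132, 132, 131, 132, 131, 132, 132, 131, 132, 133, 133, 135, 135, 134]
265 [156, 157, 157, 155, 154, 155, 154, 152, 151, 149, 148, 149, 145, 146, 144, 141, 91, 34, 11, 13] [13, 12, 11, 12, 9, 11, 14, 11, 41, 95, 128, 135, 135, 136, 136, 135, 133, 134, 132, 134, 132, 133, 132, 133]
300 [79, 77, 80, 78, 80, 80, 79, 80, 78, 65, 42, 22, 17, 19, 24, 24, 29, 33, 35, 37] [39, 37, 37, 40, 39, 39, 37, 39, 38, 38, 40, 38, 36, 33, 32, 27, 21, 20, 52, 74, 79, 81, 78, 80]
355 [25, 24, 26, 34, 47, 55, 55, 51, 38, 26, 26, 23, 26, 37, 29, 25, 27, 32, 38, 36] [33, 33, 34, 35, 34, 34, 34, 33, 33, 33, 37, 30, 32, 55, 86, 57, 21, 17, 14, 25, 48, 55, 54, 54]
[36, 37, 36, 36, 35, 37, 36, 36, 36, 36, 35, 38, 73, 121, 146, 149, 148, 148, 148, 148, 148, 149, 149, 150, 151]
```

Call:
step_arm:
  series: "-1 0.1 -0.035 0 -0.004; -1 0.18 -0.06 0 -0.004; -1 0.214 -0.075 0.08 -0.004; -1 0.214 -0.075 0.18 -0.004; -1 0.214 -0.075 0.28 -0.004; -1 0.214 -0.075 0.37 -0.004; -1 0.214 -0.075 0.44 -0.004; -1 0.214 -0.075 0.49 -0.004; -1 0.214 -0.075 0.52 -0.004; -1 0.214 -0.075 0.52 -0.004"

```text
t: 48.05
tool_pos: [0.5112, -0.3779, 0.0896]
orientation: [[-0.984, 0.176, -0.002], [0.176, 0.984, 0.002], [0.002, 0.001, -1.0]]
contact_force: [-0.7, 0.0, -1.5]
grip_width: 0.0299
finger_force: 40.8
```

```bash
python3 to.py .512 -.379 .05 79.9
```

```text
t 48.05 pos [ 0.5112 -0.3779  0.0896] yaw 79.89 q [-42.3039  22.8308  -9.7726  57.5314   0.0145 -32.1901] | fr [-0.0035 -0.0033  0.1321] turn -0.0002 grip 0.029876113653385068 40.785978238563985
```

Call:
step_arm:
  series: "-1 -0.003 -0.003 0.015 0; -1 -0.003 -0.003 0.025 0; -1 -0.003 -0.003 0.033 0; -1 -0.003 -0.003 0.04 0; -1 -0.003 -0.003 0.047 0; -1 -0.003 -0.003 0.054 0; -1 -0.003 -0.003 0.06 0; -1 -0.003 -0.003 0.067 0; -1 -0.003 -0.003 0.074 0; -1 -0.003 -0.003 0.08 0"

```text
t: 49.05
tool_pos: [0.5128, -0.3806, 0.0694]
orientation: [[-0.984, 0.177, 0.001], [0.177, 0.984, -0.0], [-0.001, -0.0, -1.0]]
contact_force: [-4.0, 5.9, 19.1]
grip_width: 0.0294
finger_force: 44.2
```

Call:
step_arm:
  series: "-1 0 0 -0.007 0; -1 0.004 0.004 -0.007 0; -1 0.007 0.007 -0.007 0; -1 0.007 0.007 0 0; -1 0.007 0.007 0.005 0; -1 0.007 0.007 0.01 0; -1 0.007 0.007 0.015 0; -1 0.007 0.007 0.02 0; -1 0.007 0.007 0.02 0; -1 0.007 0.007 0.02 0"

```text
t: 50.05
tool_pos: [0.511, -0.3781, 0.0605]
orientation: [[-0.984, 0.176, 0.001], [0.176, 0.984, -0.0], [-0.001, -0.0, -1.0]]
contact_force: [2.8, -1.3, -1.1]
grip_width: 0.029
finger_force: 40.7
```

Call:
step_arm:
  series: "-1 -0.002 0 0.005 0; -1 -0.002 0 0.01 0; -1 -0.002 0 0.015 0; -1 -0.002 0 0.02 0; -1 -0.002 0 0.025 0; -1 -0.002 0 0.03 0; -1 -0.002 0 0.035 0; -1 -0.002 0 0.04 0; -1 -0.002 0 0.042 0; -1 -0.002 0 0.042 0"

```text
t: 51.05
tool_pos: [0.5113, -0.3783, 0.0496]
orientation: [[-0.984, 0.177, 0.0], [0.177, 0.984, -0.0], [-0.0, -0.0, -1.0]]
contact_force: [-0.4, 1.3, 8.1]
grip_width: 0.029
finger_force: 41.3
```

Call:
step_arm:
  series: "-1 0 0 0.004 0; -1 0 0 0.006 0; -0.1 0 0 0 0; 0.1 0 0 0 0; 0.2 0 0 0 0; 0.2 0 0 -0.03 0; 0.2 0 0 -0.1 0; 0.2 0 0 -0.2 0; 0.2 0 0 -0.33 0; -1 0 0 -0.45 0"

```text
t: 52.05
tool_pos: [0.5109, -0.3778, 0.1844]
orientation: [[-0.984, 0.177, -0.001], [0.177, 0.984, 0.0], [0.001, 0.0, -1.0]]
contact_force: [1.2, -1.6, -1.1]
grip_width: 0.0378
finger_force: 0.0
```

Call:
step_arm:
  series: "-1 0.25 0 0 0; -1 0.25 0 0 0; -1 0.25 0 0 0; -1 0.25 0 0 0; -1 0.25 0 0 0; -1 0.25 0 0 0; -1 0.25 0 0 0; -1 0.25 0 0 0; -1 0.25 0 0 0; -1 0.25 0 0 0"

```text
t: 53.05
tool_pos: [0.4376, -0.3648, 0.1829]
orientation: [[-0.984, 0.176, -0.0], [0.176, 0.984, 0.0], [0.0, 0.0, -1.0]]
contact_force: [-0.0, -0.3, 0.3]
grip_width: 0.0
finger_force: 0.0
```

```bash
python3 to.py .438 -.366 .055 79.9; python3 blow.py; python3 - <<'E'
from h import *
m,im=snap("scene"); a=cv2.resize(im[150:330,100:460],(720,360),interpolation=cv2.INTER_CUBIC)
m,im=snap("wrist"); b=cv2.resize(im[40:480],(330,227))
c=np.zeros((600,720,3),np.uint8); c[:360]=a; c[360:587,:330]=b
cv2.imwrite("pics/fin.png",c[:,:,::-1])
E
```

```text
t 53.05 pos [ 0.4376 -0.3648  0.1829] yaw 79.84 q [-46.3182  12.0002 -12.4357  65.5712   0.0002 -36.1623] | fr [-0.002  -0.0036  0.4264] turn -0.0006 grip 1.5440097735389607e-05 0.0
body 494 ((314.5, 210.5), (21.0, 37.0), 90.0) [ 0.6911 -0.0099  0.058 ] [[0.7166731198385177, 0.03573749344458076], [0.7180850333529192, -0.05489282666372448], [0.6657211504137556, -0.05525842871105555], [0.6643592775894989, 0.03487452277905921]]
```

View pics/fin.png

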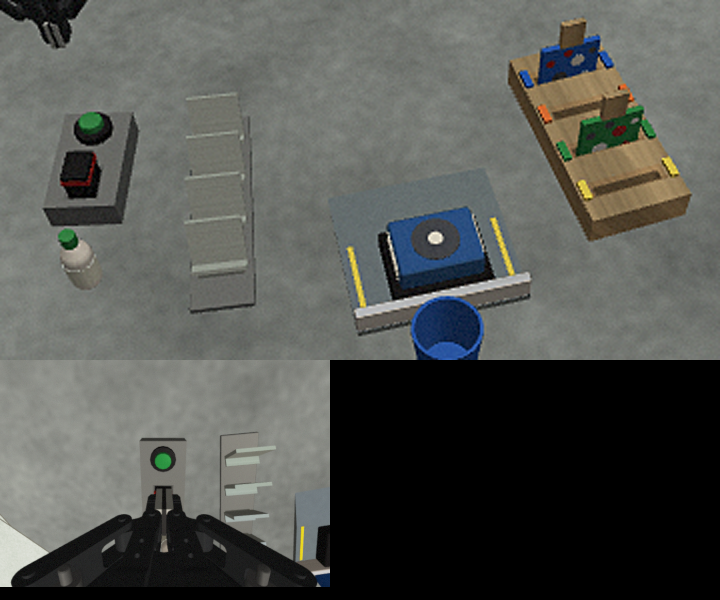

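The picture shows the plug seated in the socket, the button free, the blower against the fence between the lines, both boards home, and the bottles and cup in place. Now I'll press the button.

Call:
step_arm:
  series: "-1 0 -0.003 0.1 0; -1 0 -0.003 0.2 0; -1 0 -0.003 0.28 0; -1 0 -0.003 0.34 0; -1 0 -0.003 0.38 0; -1 0 -0.003 0.41 0; -1 0 -0.003 0.42 0; -1 0 -0.003 0.43 0; -1 0 -0.003 0.44 0; -1 0 -0.003 0.44 0"

```text
t: 54.2
tool_pos: [0.4373, -0.3658, 0.0521]
orientation: [[-0.984, 0.176, 0.0], [0.176, 0.984, -0.0], [-0.0, -0.0, -1.0]]
contact_force: [-2.7, 1.6, 4.7]
grip_width: 0.0002
finger_force: 2.4
```

Call:
step_arm:
  series: "-1 0 0 0.005 0; -1 0 0 0.01 0; -1 0 0 0.015 0; -1 0 0 0.02 0; -1 0 0 0.025 0; -1 0 0 0.03 0; -1 0 0 0.03 0; -1 0 0 0.03 0; -1 0 0 0.03 0; -1 0 0 0.03 0"

```text
t: 55.2
tool_pos: [0.4375, -0.366, 0.0511]
orientation: [[-0.984, 0.176, 0.0], [0.176, 0.984, -0.002], [-0.001, -0.002, -1.0]]
contact_force: [-15.4, 14.5, 54.6]
grip_width: -0.0001
finger_force: 27.2
```

Call:
step_arm:
  series: "-1 0 0 -0.02 0; -1 0 0 -0.043 0; -1 0 0 -0.043 0; -1 0 0 -0.043 0; -1 0 0 -0.043 0; -1 0 0 -0.043 0; -1 0 0 -0.043 0; -1 0 0 -0.043 0; -1 0 0 -0.043 0; -1 0 0 -0.043 0"

```text
t: 56.2
tool_pos: [0.4374, -0.3659, 0.0549]
orientation: [[-0.984, 0.177, 0.0], [0.177, 0.984, -0.0], [-0.0, -0.0, -1.0]]
contact_force: [1.8, -1.5, 3.6]
grip_width: 0.0001
finger_force: 1.6
```

Call:
step_arm:
  series: "-1 0 0 -0.01 0; -1 0 0 -0.01 0; -1 0 0 -0.01 0; -1 0 0 -0.01 0; -1 0 0 -0.01 0; -1 0 0 -0.01 0; -1 0 0 -0.01 0; -1 0 0 -0.01 0; -1 0 0 -0.01 0; -1 0 0 -0.01 0"

```text
t: 57.2
tool_pos: [0.4371, -0.3653, 0.0577]
orientation: [[-0.984, 0.176, -0.0], [0.176, 0.984, 0.001], [0.001, 0.001, -1.0]]
contact_force: [-0.7, 0.9, 1.9]
grip_width: -0.0
finger_force: 0.8
```

The force follows the button's spring (1.9, 3.6 and 4.7 N as it went down) and then hits a hard bottom, so the button was fully pressed. Now I'll lift clear and check before handing in.

Call:
step_arm:
  series: "-1 0 0 -0.05 0; -1 0 0 -0.15 0; -1 0 0 -0.3 0; -1 0 0 -0.4 0; -1 0 0 -0.5 0; -1 0 0 -0.55 0; -1 0 0 -0.55 0; -1 0 0 -0.55 0; -1 0 0 -0.55 0; -1 0 0 -0.55 0"

```text
t: 58.2
tool_pos: [0.4366, -0.3649, 0.2211]
orientation: [[-0.984, 0.176, -0.002], [0.176, 0.984, 0.002], [0.002, 0.002, -1.0]]
contact_force: [0.3, -0.5, -0.5]
grip_width: 0.0
finger_force: 0.0
```

```bash
sed -i 's/250,200,360,360/250,183,360,360/' blow.py; python3 blow.py; python3 - <<'E'
from h import *
m,im=snap("top")
for c,l,h in(("blue",[100,120,50],[128,255,255]),("green",[45,90,30],[85,255,255])):
    for b in blobs(im,l,h,25,(190,200,260,325)): print(c,b[1],bp(m,b[0],.07)[0])
s=state(); print(s["t"],s["tool_pos"])
E
```

```text
body 680 ((314.5, 207.5), (27.0, 37.0), 90.0) [ 0.6986 -0.0098  0.058 ] [[0.7317262072859518, 0.035985809613575406], [0.7331526063863685, -0.05478762561215734], [0.6657211504137556, -0.05525842871105555], [0.6643592775894989, 0.03487452277905921]]
blue 40 [0.4763 0.151  0.07  ]
blue 40 [0.4655 0.2543 0.07  ]
blue 36 [0.4749 0.1837 0.07  ]
blue 27 [0.4697 0.2379 0.07  ]
green 65 [0.5922 0.1968 0.07  ]
green 44 [0.5929 0.1627 0.07  ]
green 83 [0.5858 0.2581 0.07  ]
58.3 [ 0.4368 -0.3652  0.2216]
```

The blower centre is at (0.699, −0.010), against a dock at about (0.702, −0.014), and both boards are in their slots. Handing in.

```bash
python3 -c "
from rig import *
print(finish_job())"
```

```text
the job is handed in; nothing more can be done
None
```

The job is handed in but no verdict came back: by my checks the blue and green boards (the only two there) are home, the blower is at the stop, the power block is fully in, and the start button was pressed last and let go.

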